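Build a packing pile on the riser block

TASK

Build up the packing on the riser block: lay the thick plate on it, the thin plate on that, both square and with their edges flush with the block's top all round, then lay the largest spacer ring flat in the middle of the thin plate. Set each piece down rather than letting it drop, leave the two smaller spacer rings where they are, and let go of the finished pile.

Things in the scene. Friction and masses are not known exactly. Their poses are not given: they have to be found in the camera images.
- riser: Riser block fixed to the bench, wherever it stands: dark foot 120x70x8 mm with four bolt heads, body, and a bright top pad 90x50 mm whose upper face is 30 mm above the bench. Origin at the centre of its underside; x along the 90 mm side, y along the 50 mm side, z up.
- riser_top (a point): Centre of the upper face of the riser block's top pad (30 mm above the bench); axes as the riser's.
- thick_plate: Loose bare-metal packing plate 90x50x20 mm with four small holes near its corners, lying flat on the bench. Origin at the centre of its volume (10 mm above the face it lies on); x along the 90 mm side, y along the 50 mm side, z through the thickness. About 0.25 to 0.5 kg.
- thin_plate: Loose bare-metal packing plate 90x50x12 mm with one hole near each end, lying flat on the bench. Origin at the centre of its volume (6 mm above the face it lies on); x along the 90 mm side, y along the 50 mm side, z through the thickness. About 0.15 to 0.3 kg.
- big_ring: The largest spacer ring: plain ground ring, 38 mm outside diameter, 14 mm high, lying flat on the bench, to the right. Origin at the centre of its underside, z along its axis. About 60 g.
- small_ring_a: A smaller spacer ring, 28 mm outside diameter, 10 mm high: leave it. Origin at the centre of its underside.
- small_ring_b: A smaller spacer ring, 26 mm outside diameter, 12 mm high: leave it. Origin at the centre of its underside.
- injector_stand: Tall dark clamp stand fixed at the back right of the bench; not part of the job, only to be kept clear of. Origin at the underside of its foot. From 240 mm above the bench upwards its arms and knobs overhang the bench from 90 mm in front of this point (towards the robot) to 85 mm behind it, and 155 mm to either side, so pass in front of it with the gripper and wrist.
Things that resemble listed ones, but are neither listed nor needed, are in the scene too. Leave any turquoise look-alike of the big_ring alone.

How it is judged:
At the end, for the whole second after the job is handed in: The thick plate lies on the riser's top and the thin plate on the thick one, each centred on the riser's top within 5 mm along both sides, turned no more than 0.1 rad (about 6 degrees) from it and flat; the largest ring lies flat on the thin plate within 6 mm of its centre; all at rest and released (x of thick_plate in the frame of riser_top between -0.005 and 0.005 m and y of thick_plate in the frame of riser_top between -0.005 and 0.005 m and z of thick_plate in the frame of riser_top between 0.007 and 0.013 m and angle between the x axis of each of thick_plate, thin_plate and the x axis of riser_top, either way round below 0.1 rad and angle between the z axis of each of thick_plate, thin_plate and the z axis of riser_top, either way round below 0.06 rad and x of thin_plate in the frame of riser_top between -0.005 and 0.005 m and y of thin_plate in the frame of riser_top between -0.005 and 0.005 m and z of thin_plate in the frame of riser_top between 0.023 and 0.029 m and horizontal distance between big_ring and thin_plate below 0.006 m and z of big_ring in the frame of riser_top between 0.028 and 0.05 m and angle between the z axis of big_ring and the z axis of riser_top, either way round below 0.08 rad and linear speed of each of thick_plate, thin_plate, big_ring below 0.02 m/s); the robot touches nothing.
It fails at once if a small spacer ring is moved more than 30 mm (distance of any of small_ring_a, small_ring_b from where it was at the start of the episode above 0.03 m).
It fails at once if a plate or the largest ring is dropped (falls free faster than 0.6 m/s, a fall of about 18 mm) ((linear speed of thick_plate above 0.6 m/s and contact force between the fingers and thick_plate below 0.01 N) or (linear speed of thin_plate above 0.6 m/s and contact force between the fingers and thin_plate below 0.01 N) or (linear speed of big_ring above 0.6 m/s and contact force between the fingers and big_ring below 0.01 N)).
It also fails if it takes over 72 s, if anything falls off the work surface, if the arm or the gripper's body presses on something with over 40 N, if the wrist force passes 120 N, or if a joint passes its speed limit or range.

ROBOT

A 7-joint arm with a two-finger parallel gripper is mounted at the origin on a cart in front of the work surface, level with it; the furniture and walls round the work are solid. World frame = base frame: x ahead of the robot, y to its left, z up, the work surface at z = 0. Lengths are in m, angles in rad, forces in N, time in s.
With the tool pointing down it reaches from about 0.4 to 0.85 m from the base axis. Payload 10.4 kg.
Tool frame: the origin (TCP) lies midway between the tips of the shut fingers; the grasp point (between the pads) lies 19 mm behind it; x points along the fingers, y is the direction in which the jaws open and shut, and the axes are right-handed (so a half turn about x gives the same grasp; the last joint's range is limited). The gripper opens to 87 mm and grips with 3 to 60 N. Pads are 19 mm wide; open, the fingers measure 117 mm over their backs; the gripper's body (75 mm by 190 mm) begins 51 mm behind the grasp point.
Start: joints at [1.115, 0.332, -0.065, 1.46, 0.022, 1.35, -0.088], TCP at [0.262, -0.567, 0.223] pointing down, gripper open.
Joint ranges: [-2.6, 2.6], [-0.5, 2.12], [-1.47, 1.34], [0.16, 2.42], [-1.27, 4.41], [0.06, 2.06], [-2.6, 2.6]. Speed limits (rad/s): [2.22, 2.22, 2.79, 2.79, 3.14, 3.14, 3.14].

INTERFACE

Orientations are given as a rotation vector (axis times angle).
In Python, from station import monitor, get_image, order, find_in, landmark_of gives the robot as it stands.
- The arm moves only by the shell command python3 -m creep 'ROWS' [FORCE]. ROWS is JSON, a list of rows, each a list of 7 numbers: the finger opening in cm, from 0 to 8.7, then the shift along the tool's x, y, z in cm, then the turn, a rotation vector about the tool's x, y, z in degrees. A call has 1 to 20 rows; each row is the pose to reach, as a shift and turn from the pose measured when the call began, along the tool's axes at that moment; what a row does not reach only later rows make up. A row lasts 1/10 s, in which the tool goes at most 50 mm and 8.59 degrees, less where a joint would pass 70% of its speed; a pose out of reach is approached as far as the arm can. A call with a gripper value outside its range is refused whole. The fingers move at their own pace and stop on an object; FORCE is the grip in N (left out, the last holds). Time passes only in rows, so rows that repeat a pose let the fingers close. It gives the time, the measured TCP pose, the force and the opening at its end, in the units of the state.
- monitor.get_state(): the state, without advancing time (a new reading comes with each control period).
- get_image(name): name is "side" or "top" or "wrist"; returns a dict with "color" (480x640x3 uint8, red, green, blue), "K" (3x3 intrinsics, pixels), "distortion" ([k1, k2, p1, p2, k3] as OpenCV has them; the pictures are not rectified), "R" (3x3) and "t" (3): a world point X has camera coordinates R X + t. Camera axes: x right, y down, z forward; pixel columns grow to the right and rows downward; lengths in m; the calibration is good to about 2 mm. A picture is of the moment at which its call begins. There is no depth.
- order.finish_job(): hands the job in, once; it reports no verdict.
Trained networks look in the newest picture that a camera, given by its name, has taken for a name from the list of things; names that differ only in an ending like _2 or _b are one class to them, and where a whole thing is asked for, a point or a joint stands for the part that bears it (a point fixed in the world has none). Each returns a list of dicts, best first, with "score" (0 to 1); they miss things now and then, are a little off and sometimes report something else, mostly with a low value. They report only what shows in the picture. A call takes as long as a camera call. They do not tell look-alikes from the thing itself.
- find_in(label, camera): "point" ([column, row] in pixels, amid what is visible of it).
- landmark_of(label, camera): "point" ([column, row] in pixels: a listed point, or the origin of a listed thing).
The state is a dict: "clock": time; "qpos": joint angles; "joint_velocities": joint speeds; "joint_torque": joint torques, N m; "ee_pos": TCP position; "eef_rot": TCP orientation; "wrist_force": force on the tool from outside, world axes, zero at the start; "ft_torque": the same for the moment, N m; "width": opening from 0.0 (shut) to 1.0 (fully open).
Only numpy, scipy, OpenCV 4.12 (cv2) and the standard library are available. Lean on these libraries where they do the work, as an engineer would, in place of code of your own. Each camera call takes 0.05 s, during which the arm holds its last target.

## Working session

There is one attempt and no reset: what is moved stays moved. The work goes in short steps, Python scripts to look and compute and a shell command to move; the robot and the scene stay as the last step left them, time stands still between calls to the robot, and variables do not carry over. Pictures are saved under pics/ and viewed, and the job is handed in when it is done.

```bash
mkdir -p pics; ls; cat > h.py <<'E'
import numpy as np, cv2
from station import monitor, get_image, order, find_in, landmark_of
from scipy.spatial.transform import Rotation as Ro
def save(n,f):
    im=get_image(n); cv2.imwrite('pics/'+f,im['color'][:,:,::-1]); return im
def ray(im,p):
    u=cv2.undistortPoints(np.array([[p]],float),np.array(im['K']),np.array(im['distortion']))[0,0]
    R=np.array(im['R']);t=np.array(im['t']); c=-R.T@t; d=R.T@np.array([u[0],u[1],1]); return c,d
def onz(im,p,z):
    c,d=ray(im,p); return c+d*(z-c[2])/d[2]
def tri(l):
    A=np.zeros((3,3));b=np.zeros(3)
    for im,p in l:
        c,d=ray(im,p); d=d/np.linalg.norm(d); P=np.eye(3)-np.outer(d,d); A+=P;b+=P@c
    return np.linalg.solve(A,b)
def proj(im,X):
    return cv2.projectPoints(np.array(X,float).reshape(-1,3),cv2.Rodrigues(np.array(im['R']))[0],np.array(im['t'],float),np.array(im['K']),np.array(im['distortion']))[0].reshape(-1,2)
E
python3 - <<'E'
from h import *
s=monitor.get_state(); print(s['clock'],s['ee_pos'],s['eef_rot'],s['qpos'])
print(Ro.from_rotvec(s['eef_rot']).as_matrix().round(3))
ims={}
for n in ['side','top','wrist']:
    ims[n]=save(n,n+'0.png')
for n in ims:
    print(n, (-np.array(ims[n]['R']).T@np.array(ims[n]['t'])).round(3))
    for l in ['riser','riser_top','thick_plate','thin_plate','big_ring','small_ring_a']:
        r=landmark_of(l,n); print(l,[(np.round(x['point']).tolist(),round(x['score'],2)) for x in r])
print(monitor.get_state()['clock'])
E
```

```text
pics
0.0 [ 0.26194482 -0.56704729  0.22177703] [ 1.9822045   0.43721191 -1.98297258] [ 1.11540729  0.33284582 -0.0646692   1.46092685  0.02161472  1.34988335
 -0.08846382]
[[-0.001  0.419 -0.908]
 [ 0.001 -0.908 -0.419]
 [-1.    -0.001  0.   ]]
side [ 0.518 -1.237  0.595]
riser [([300.0, 250.0], 0.74)]
riser_top [([297.0, 236.0], 0.71)]
thick_plate [([274.0, 210.0], 0.71)]
thin_plate [([271.0, 291.0], 0.6), ([274.0, 206.0], 0.37)]
big_ring [([251.0, 348.0], 0.66), ([292.0, 342.0], 0.62)]
small_ring_a [([337.0, 294.0], 0.41), ([364.0, 223.0], 0.41)]
top [ 0.506 -0.086  0.91 ]
riser [([277.0, 256.0], 0.84)]
riser_top [([277.0, 255.0], 0.56)]
thick_plate [([170.0, 279.0], 0.97)]
thin_plate [([382.0, 283.0], 0.88), ([280.0, 256.0], 0.35)]
big_ring [([466.0, 304.0], 0.65), ([465.0, 259.0], 0.5), ([374.0, 220.0], 0.39)]
small_ring_a [([374.0, 217.0], 0.67), ([223.0, 171.0], 0.45)]
wrist [ 0.335 -0.533  0.384]
riser []
riser_top []
thick_plate []
thin_plate []
big_ring []
small_ring_a []
1.05
```

View pics/top0.png

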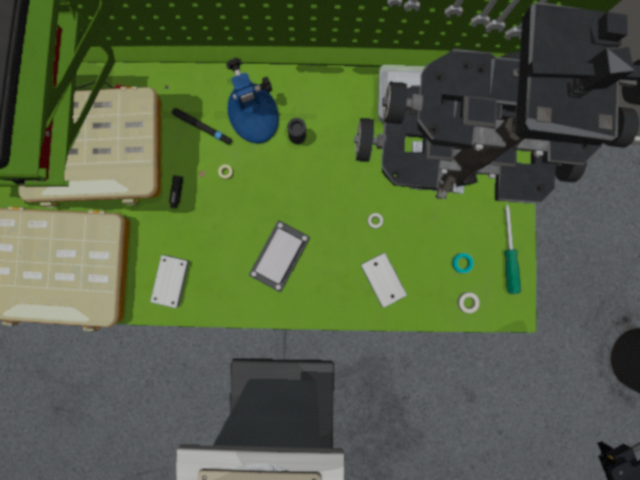

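View pics/side0.png

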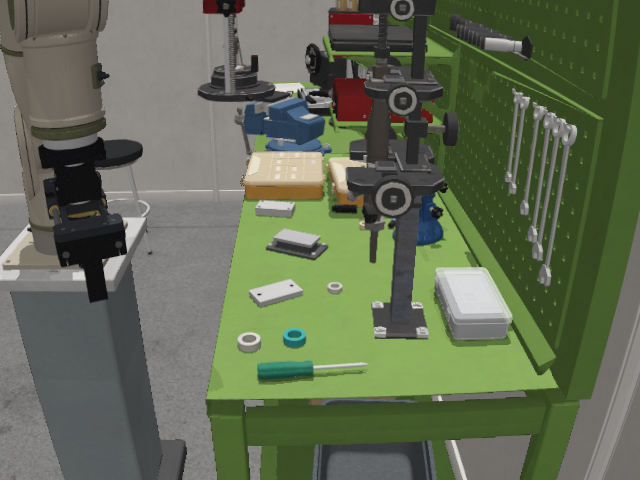

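View pics/wrist0.png

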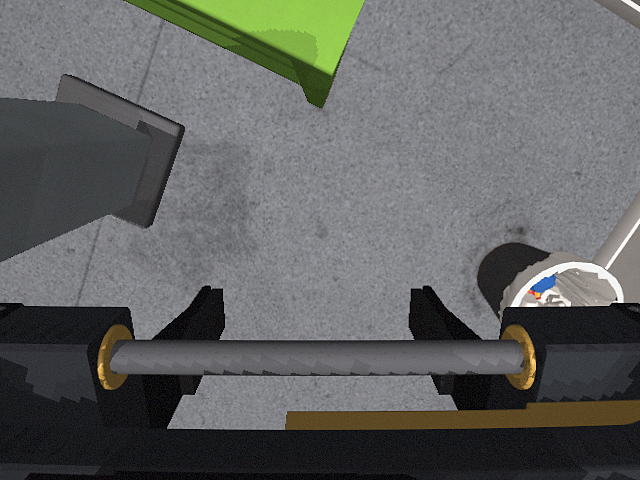

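The top view shows the thick plate at about (170,282), the riser pad at (279,256), the thin plate at (384,280), the big white ring at (469,302), its turquoise look-alike at (463,263), and the small rings at (375,220) and (225,172). The side view agrees with this. The wrist camera sees only the floor. Next I'll measure accurately from the top and side views.

```bash
cat > m.py <<'E'
from h import *
def blob(im,seed,rad=45,lo=None):
    g=im['color'].astype(int); sat=g.max(2)-g.min(2)
    # non-saturated and bright
    m=((sat<60)&(g.min(2)>(lo or 110))).astype(np.uint8)
    k=np.zeros_like(m); cv2.circle(k,tuple(int(v) for v in seed),rad,1,-1); m&=k
    n,lab,st,ce=cv2.connectedComponentsWithStats(m)
    best=min(range(1,n),key=lambda i: (st[i][4]<40)*1e3+np.hypot(*(ce[i]-seed)))
    return (lab==best).astype(np.uint8)
def rect(im,seed,z,**k):
    m=blob(im,seed,**k); c=max(cv2.findContours(m,cv2.RETR_EXTERNAL,cv2.CHAIN_APPROX_NONE)[0],key=len)
    P=np.array([onz(im,p[0],z)[:2] for p in c])
    (cx,cy),(w,h),a=cv2.minAreaRect((P*1000).astype(np.float32))
    if w<h: w,h,a=h,w,a+90
    mm=np.array([onz(im,[x,y],z)[:2] for y,x in np.argwhere(m)])
    return (round(cx,1),round(cy,1)),(round(w,1),round(h,1)),round((a+90)%180-90,1),(mm.mean(0)*1000).round(1)
E
python3 - <<'E'
from m import *
t=get_image('top');s=get_image('side')
for n,st,ss,z in [('thick',(170,282),(275,209),.02),('riser',(279,256),(297,239),.03),('thin',(384,280),(276,293),.012)]:
    print(n,'top',rect(t,st,z),'side',rect(s,ss,z))
    def cen(im,x):
        q=np.argwhere(blob(im,x)); return q.mean(0)[::-1]
    print('  tri',(tri([(t,cen(t,st)),(s,cen(s,ss))])*1000).round(1))
for n,st,ss in [('ring',(469,302),(249,342))]:
    for im,q,nm in ((t,st,'top'),(s,ss,'side')):
        b=blob(im,q,20); c=max(cv2.findContours(b,cv2.RETR_EXTERNAL,cv2.CHAIN_APPROX_NONE)[0],key=len)
        e=cv2.fitEllipse(c); print(nm,e,(onz(im,e[0],.014)*1000).round(1), cv2.boundingRect(c))
for q in [(375,220),(225,172),(463,263)]: print((onz(t,q,.01)*1000).round(0))
a=t['color'][220:330,130:330][:,:,::-1]; b=t['color'][220:330,340:540][:,:,::-1]
cv2.imwrite('pics/c1.png',np.vstack([cv2.resize(x,None,fx=4,fy=2.7) if 0 else cv2.resize(x,(500,275),interpolation=cv2.INTER_CUBIC) for x in (a,b)]))
a=s['color'][190:300,230:390][:,:,::-1]
cv2.imwrite('pics/c2.png',cv2.resize(a,None,fx=4.5,fy=4.5,interpolation=cv2.INTER_CUBIC))
E
```

```text
thick top ((469.0, 177.2), (91.3, 51.7), -11.3, array([468.9, 177.1])) side ((466.0, 153.6), (93.3, 92.9), 82.0, array([467.4, 152.8]))
  tri [467.4 180.5   8.3]
riser top ((520.6, -29.8), (110.6, 60.2), -27.2, array([521.2, -28.2])) side ((520.8, -34.0), (92.3, 55.7), -26.9, array([521.1, -34.7]))
  tri [521.2 -28.   26.7]
thin top ((480.1, -226.5), (91.4, 51.4), 28.2, array([ 480.4, -226.3])) side ((479.8, -237.1), (96.9, 64.9), 28.4, array([ 480.5, -237.2]))
  tri [ 480.1 -227.2    6. ]
top ((468.9095153808594, 302.31103515625), (19.823997497558594, 20.07950210571289), 105.79586791992188) [ 440.7 -389.    14. ] (459, 292, 21, 21)
side ((248.35797119140625, 340.6411437988281), (18.650190353393555, 22.708921432495117), 82.88445281982422) [ 439.1 -399.2   14. ] (237, 332, 24, 19)
[ 593. -209.   10.]
[679.  79.  10.]
[ 515. -379.   10.]
```

View pics/c1.png

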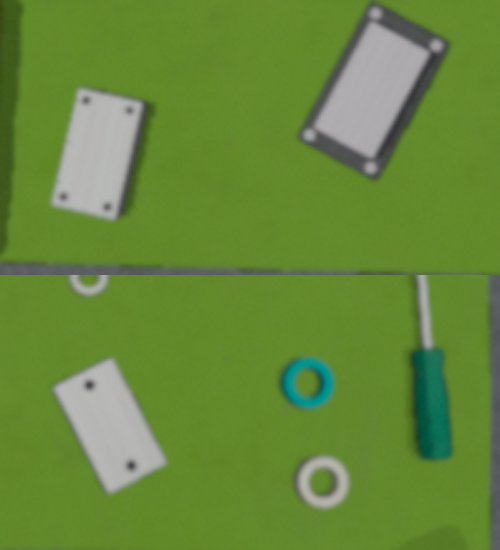

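View pics/c2.png

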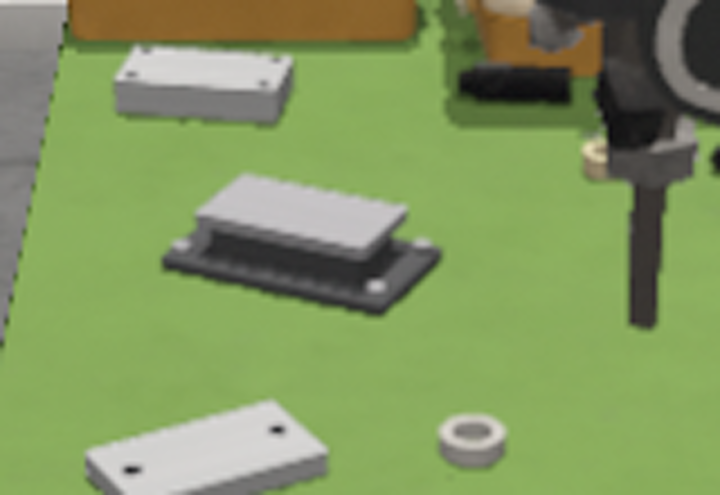

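```bash
cat >> m.py <<'E'
def plan(pos,yaw):
    "tool-frame shift (cm) and turn (deg) to world TCP pos, jaw-axis yaw deg (mod 180), pointing straight down"
    s=monitor.get_state(); R=Ro.from_rotvec(s['eef_rot']).as_matrix(); p=np.array(s['ee_pos'])
    y0=np.degrees(np.arctan2(R[1,1],R[0,1])); d=(yaw-y0+90)%180-90; y=np.radians(y0+d)
    yy=np.array([np.cos(y),np.sin(y),0]); xx=np.array([0,0,-1.]); zz=np.cross(xx,yy); T=np.stack([xx,yy,zz],1)
    rv=np.degrees(Ro.from_matrix(R.T@T).as_rotvec())
    print('to',pos,'shift cm',(R.T@(np.array(pos)-p)*100).round(2),'turn',rv.round(2))
def st():
    s=monitor.get_state(); R=Ro.from_rotvec(s['eef_rot']).as_matrix()
    print('t',round(s['clock'],2),'pos',(np.array(s['ee_pos'])*1000).round(1),'jaw yaw',np.degrees(np.arctan2(R[1,1],R[0,1])).round(2),'down err',np.degrees(np.arccos(-R[2,0])).round(2),'F',np.array(s['wrist_force']).round(1),'w',round(s['width'],3)*87,'q',np.round(s['qpos'],2))
E
python3 - <<'E'
from m import *
t=get_image('top');s=get_image('side')
m=blob(t,(279,256)); m=cv2.morphologyEx(m,cv2.MORPH_OPEN,cv2.getStructuringElement(cv2.MORPH_ELLIPSE,(13,13)))
c=max(cv2.findContours(m,cv2.RETR_EXTERNAL,cv2.CHAIN_APPROX_NONE)[0],key=len)
P=np.array([onz(t,p[0],.03)[:2] for p in c]); print(cv2.minAreaRect((P*1000).astype(np.float32)))
mm=np.array([onz(t,[x,y],.03)[:2] for y,x in np.argwhere(m)]); print(mm.mean(0)*1000, np.degrees(np.arctan2(*np.linalg.eigh(np.cov(mm.T))[1][::-1,1])))
# check overlay riser in side and top with guess
def box(im,c,a,z,f,sz,L=.09,W=.05):
    a=np.radians(a);u=np.array([np.cos(a),np.sin(a)]);v=np.array([-u[1],u[0]])
    X=[[*(np.array(c)/1000+i*L/2*u+j*W/2*v),z] for i,j in((1,1),(1,-1),(-1,-1),(-1,1))]
    cv2.polylines(sz,[np.round((proj(im,X)-f)*5*16).astype(np.int32)],True,(0,0,255),1,cv2.LINE_AA,4)
for im,n,boxes in ((t,'top',((220,210,150,95),)),(s,'side',((235,195,120,110),(235,270,100,50)))):
  for i,(x,y,w,h) in enumerate(((225,215,110,85),(140,245,70,70),(350,245,70,70)) if n=='top' else ((255,220,90,45),(245,195,60,30),(240,270,80,45))):
    z=cv2.resize(im['color'][y:y+h,x:x+w][:,:,::-1].copy(),None,fx=5,fy=5,interpolation=cv2.INTER_NEAREST)
    f=np.array([x-.5,y-.5])
    c,a,zz=(((521,-29),-27,.03),((469,177.2),-11.3,.02),((480.1,-226.5),28.2,.012))[i]
    box(im,c,a,zz,f,z); cv2.imwrite(f'pics/o_{n}{i}.png',z)
for l in ['injector_stand']:
    r=landmark_of(l,'top');q=landmark_of(l,'side');print(r[:1],q[:1])
    if q: print(onz(s,q[0]['point'],0))
    if r: print(onz(t,r[0]['point'],0))
plan([.45,-.2,.22],-101.3);plan([.469,.177,.15],-101.3)
E
cd pics; python3 -c "
import cv2,numpy as np
L=[cv2.imread(f'o_{n}{i}.png') for n in ('top','side') for i in range(3)]
o=np.zeros((600,800,3),np.uint8)
def put(a,x,y): 
    h,w=a.shape[:2]; h=min(h,600-y);w=min(w,800-x); o[y:y+h,x:x+w]=a[:h,:w]
put(cv2.resize(L[0],None,fx=.7,fy=.7),0,0);put(cv2.resize(L[1],(245,245)),390,0);put(cv2.resize(L[2],(160,160)),640,0)
put(cv2.resize(L[3],None,fx=.9,fy=.9),0,310);put(cv2.resize(L[4],None,fx=.9,fy=.9),410,250);put(cv2.resize(L[5],None,fx=.9,fy=.9),410,390)
cv2.imwrite('o.png',o)"
```

```text
((521.39208984375, -28.25763702392578), (51.3127555847168, 91.13912200927734), 62.87934875488281)
[521.31457347 -28.2164029 ] 152.64552137112364
[] []
to [0.45, -0.2, 0.22] shift cm [  0.26 -25.47 -32.46] turn [36.1 -0.  -0. ]
to [0.469, 0.177, 0.15] shift cm [  7.25 -58.9  -50.  ] turn [36.1 -0.  -0. ]
```

View pics/o.png

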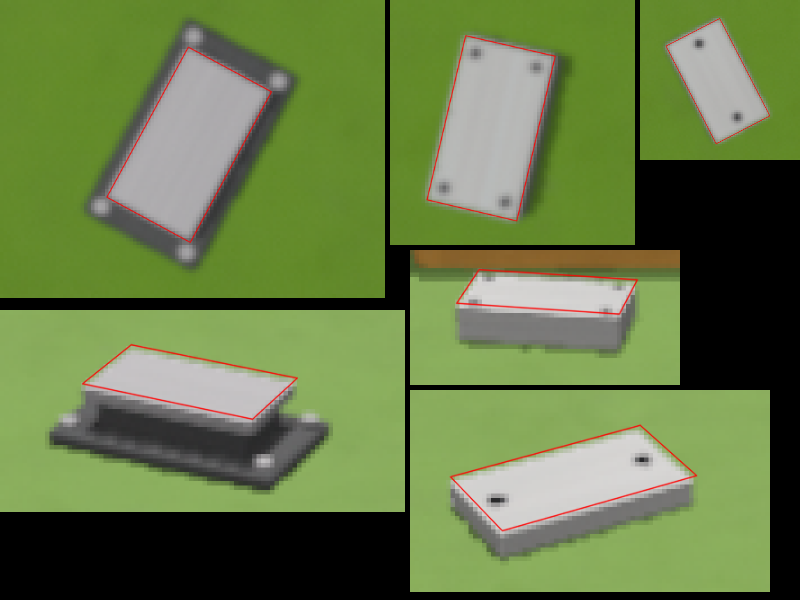

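The overlays fit in both views. The side view is uniformly about 1 px high, which is within calibration, and it confirms the 30, 20 and 12 mm heights. Moving above the thick plate.

```bash
python3 -m creep '[[8.7,0.1,-3,-4,0,0,0],[8.7,0.1,-6,-8,4,0,0],[8.7,0.1,-9,-12,8,0,0],[8.7,0.2,-12.5,-16,12,0,0],[8.7,0.2,-16,-20.5,16,0,0],[8.7,0.2,-19.5,-25,20,0,0],[8.7,0.2,-23,-29.5,24,0,0],[8.7,0.3,-26.5,-33,28,0,0],[8.7,1,-30,-35,32,0,0],[8.7,2,-34,-37,36.1,0,0],[8.7,3,-38,-39,36.1,0,0],[8.7,4,-42,-41,36.1,0,0],[8.7,4.5,-46,-43,36.1,0,0],[8.7,5,-50,-45.5,36.1,0,0],[8.7,5,-54,-47.5,36.1,0,0],[8.7,5,-57,-49,36.1,0,0],[8.7,5,-58.9,-50,36.1,0,0],[8.7,5,-58.9,-50,36.1,0,0],[8.7,5,-58.9,-50,36.1,0,0]]'
python3 - <<'E'
from m import *
st(); w=save('wrist','w1.png'); t=save('top','t1.png')
print(landmark_of('thick_plate','wrist')[:2])
print(rect(t,(170,282),.02))
plan([.469,.177,.10],-101.3);plan([.469,.177,.003],-101.3)
E
```

```text
clock: 3.25
ee_pos: [0.469, 0.1768, 0.1724]
eef_rot: [-2.118, 0.209, 2.118]
wrist_force: [0.0, -0.7, -0.5]
width: 1.002
t 3.25 pos [469.  176.8 172.4] jaw yaw -101.26 down err 0.02 F [ 0.  -0.7 -0.5] w 87.174 q [ 0.21  0.16 -0.72  1.82  0.11  1.21 -2.3 ]
[{'point': [313.9, 225.5], 'score': 0.65}]
((501.9, 170.5), (20.6, 17.2), 1.4, array([503.3, 170.2]))
to [0.469, 0.177, 0.1] shift cm [ 7.25 -0.14  0.06] turn [-0.12 -0.01 -0.04]
to [0.469, 0.177, 0.003] shift cm [16.95 -0.14  0.06] turn [-0.12 -0.01 -0.04]
```

View pics/w1.png

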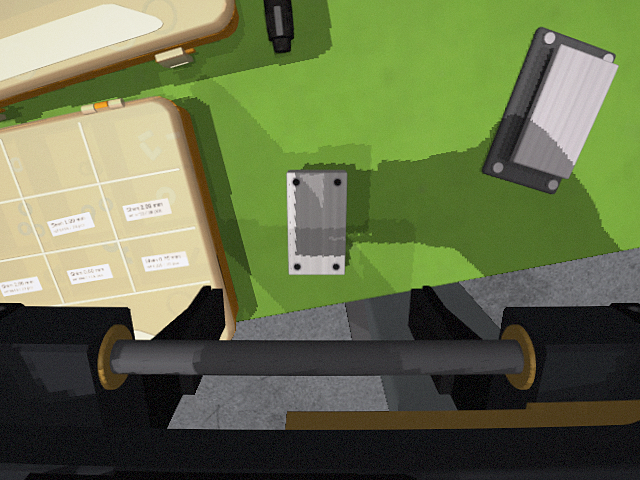

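The wrist view shows the thick plate upright at about (317,223), with its holes at (296,182), (337,182), (297,267) and (335,267). The riser is at the upper right, around (550,110), and a box lies to the left.

```bash
python3 - <<'E'
from m import *
w=get_image('wrist')
g=cv2.cvtColor(w['color'],cv2.COLOR_RGB2GRAY)
H=[]
for q in [(296,182),(337,182),(297,267),(335,267)]:
    a=g[q[1]-6:q[1]+7,q[0]-6:q[0]+7].astype(float); k=(a<70)
    yy,xx=np.nonzero(k); p=(q[0]-6+xx.mean(),q[1]-6+yy.mean()); X=onz(w,p,.02)*1000; H.append(X[:2]); print(np.round(p,1),X.round(1),k.sum())
H=np.array(H); print('centre',H.mean(0), 'long', [np.degrees(np.arctan2(*(H[i]-H[i+2])[::-1])) for i in (0,1)], np.linalg.norm(H[0]-H[2]),np.linalg.norm(H[0]-H[1]))
C=np.array([onz(w,p,.02)[:2]*1000 for p in [(288,171.5),(347,171.5),(345.5,274.5),(289.5,274.5)]]);print(C.round(1),C.mean(0))
C=np.array([onz(w,p,.03)[:2]*1000 for p in [(558,44),(617,65),(571,179),(512,160)]]);print('riser',C.round(1),C.mean(0), np.degrees(np.arctan2(*(C[0]-C[3])[::-1])),np.degrees(np.arctan2(*(C[1]-C[2])[::-1])))
print('box',onz(w,(215,200),.05)*1000,onz(w,(235,310),.03)*1000)
X=proj(w,[[.469,.177,.02]]);print(X)
E
```

```text
[294.  182.6] [507.3 186.1  20. ] 36
[335.  182.6] [500.7 153.1  20. ] 39
[295.5 267. ] [434.8 200.7  20. ] 26
[334.2 267. ] [428.1 167.4  20. ] 27
centre [467.72811032 176.84271937] long [np.float64(-11.413147419825162), np.float64(-11.166513471264617)] 73.95690167370272 33.67242547560523
[[517.2 188.9]
 [507.6 141.8]
 [419.1 159. ]
 [429.  207.5]] [468.23331932 174.3009996 ]
riser [[570.7 -26.7]
 [548.2 -71.4]
 [468.  -34.3]
 [492.4  12.7]] [519.83105627 -29.94245772] -26.740157754824743 -24.806931997609098
box [510.43011139 244.79567347  50.        ] [409.39505872 260.57240184  30.        ]
[[314.204278   224.82409079]]
```

The top and wrist views agree within 1 mm. The box top is about 45 mm high, below the gripper body at more than 70 mm. Descending with the jaws narrowed.

```bash
python3 -m creep '[[6.8,3,-0.1,0.1,-0.1,0,0],[6.8,7,-0.1,0.1,-0.1,0,0],[6.8,10,-0.1,0.1,-0.1,0,0],[6.8,13,-0.1,0.1,-0.1,0,0],[6.8,15,-0.1,0.1,-0.1,0,0],[6.8,16,-0.1,0.1,-0.1,0,0],[6.8,16.6,-0.1,0.1,-0.1,0,0],[6.8,16.8,-0.1,0.1,-0.1,0,0],[6.8,16.8,-0.1,0.1,-0.1,0,0]]' 40
python3 - <<'E'
from m import *
st(); save('wrist','w2.png');plan([.468,.177,.0035],-101.3)
E
```

```text
clock: 4.35
ee_pos: [0.4691, 0.1768, 0.0052]
eef_rot: [-2.119, 0.21, 2.116]
wrist_force: [0.1, 0.7, -0.2]
width: 0.779
t 4.35 pos [469.1 176.8   5.2] jaw yaw -101.33 down err 0.08 F [ 0.1  0.7 -0.2] w 67.773 q [ 0.13  0.39 -0.66  1.97  0.3   0.88 -2.46]
to [0.468, 0.177, 0.0035] shift cm [0.19 0.01 0.12] turn [-0.03 -0.09 -0.  ]
```

View pics/w2.png

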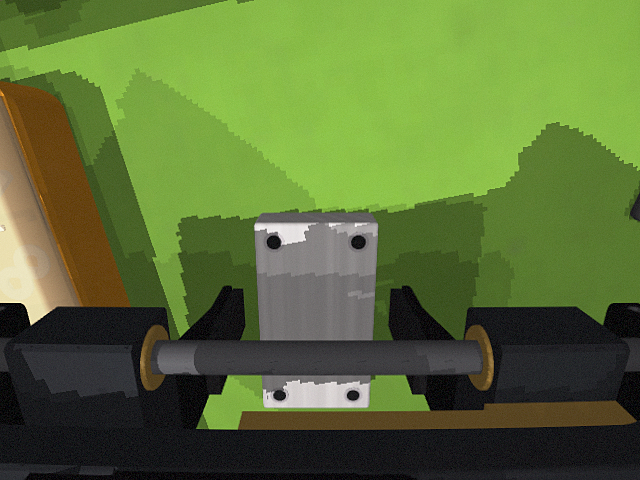

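The plate sits between the pads, holes at (274,242) and (358,242). Closing and lifting a little.

```bash
python3 -m creep '[[6.0,0.15,0,0.1,0,0,0],[4.0,0.15,0,0.1,0,0,0],[4.0,0.15,0,0.1,0,0,0],[4.0,0.15,0,0.1,0,0,0],[4.0,0.15,0,0.1,0,0,0],[4.0,0.15,0,0.1,0,0,0],[4.0,0.15,0,0.1,0,0,0],[4.0,0.15,0,0.1,0,0,0],[4.0,-0.5,0,0.1,0,0,0],[4.0,-1.5,0,0.1,0,0,0],[4.0,-3,0,0.1,0,0,0],[4.0,-5,0,0.1,0,0,0],[4.0,-7,0,0.1,0,0,0],[4.0,-8,0,0.1,0,0,0],[4.0,-8,0,0.1,0,0,0]]' 45
python3 - <<'E'
from m import *
st(); save('wrist','w3.png');save('side','s3.png');plan([.5213,-.0282,.085],-117.2)
E
```

```text
clock: 5.9
ee_pos: [0.469, 0.1774, 0.0871]
eef_rot: [-2.122, 0.21, 2.112]
wrist_force: [0.6, 0.5, -4.9]
width: 0.569
t 5.9 pos [469.  177.4  87.1] jaw yaw -101.33 down err 0.26 F [ 0.6  0.5 -4.9] w 49.50299999999999 q [ 0.18  0.26 -0.71  1.91  0.2   1.03 -2.38]
to [0.5213, -0.0282, 0.085] shift cm [ 0.03 19.05 -9.28] turn [15.86 -0.08 -0.02]
```

View pics/w3.png

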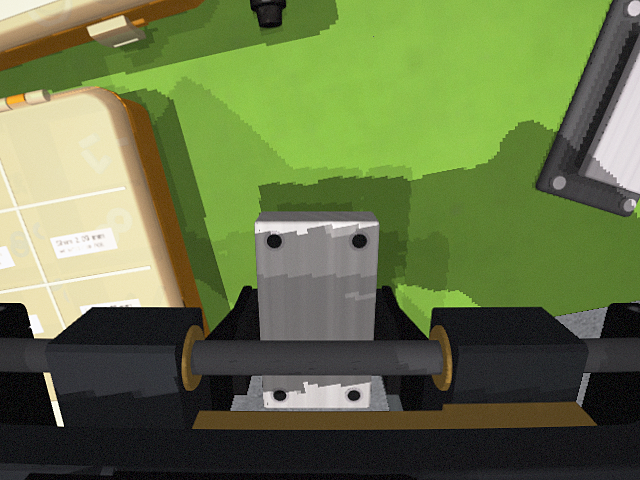

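Held at 49.5 mm, with the holes visible at (274,241), (359,241), (280,396) and (353,395). I'll measure the plate's offset from the TCP.

```bash
python3 - <<'E'
from m import *
w=get_image('wrist');st()
P=[onz(w,p,.1034)*1000 for p in [(274.5,241),(359,241),(280,396),(353.5,395)]]
P=np.array(P);print(P.round(1),P.mean(0), np.degrees(np.arctan2(*(P[0]-P[2])[::-1])))
E
```

```text
t 6.05 pos [467.5 176.8  84.6] jaw yaw -101.33 down err 0.05 F [-0.8 -0.1 -5.5] w 49.242 q [ 0.18  0.26 -0.7   1.92  0.2   1.03 -2.38]Traceback (most recent call last):
  File "<stdin>", line 4, in <module>
TypeError: return arrays must be of ArrayType
```

```bash
python3 -m creep '[[4,-0.3,1,-0.5,1,0,0],[4,-0.5,2.5,-1.2,3,0,0],[4,-0.5,4.5,-2.2,5,0,0],[4,-0.5,6.5,-3.2,7,0,0],[4,-0.5,8.5,-4.2,9,0,0],[4,-0.5,10.5,-5.2,11,0,0],[4,-0.5,12.5,-6.2,13,0,0],[4,-0.5,14.5,-7.1,15,0,0],[4,-0.5,16.5,-8.1,15.9,0,0],[4,-0.5,18,-8.8,15.9,0,0],[4,-0.3,18.8,-9.2,15.9,0,0],[4,0,19.05,-9.3,15.9,0,0],[4,0,19.05,-9.3,15.9,0,0],[4,0,19.05,-9.3,15.9,0,0]]'
python3 - <<'E'
from m import *
st(); save('wrist','w4.png');save('side','s4.png');save('top','t4.png');plan([.5213,-.0282,.035],-117.2)
E
```

```text
clock: 7.45
ee_pos: [0.5211, -0.0273, 0.0847]
eef_rot: [-1.957, 0.473, 1.957]
wrist_force: [-0.6, 1.1, -5.6]
width: 0.568
t 7.45 pos [521.1 -27.3  84.7] jaw yaw -117.16 down err 0.02 F [-0.6  1.1 -5.6] w 49.416 q [ 0.44  0.28 -0.53  1.87  0.16  1.04 -2.21]
to [0.5213, -0.0282, 0.035] shift cm [ 4.99  0.06 -0.03] turn [ 0.04 -0.05 -0.02]
```

View pics/w4.png

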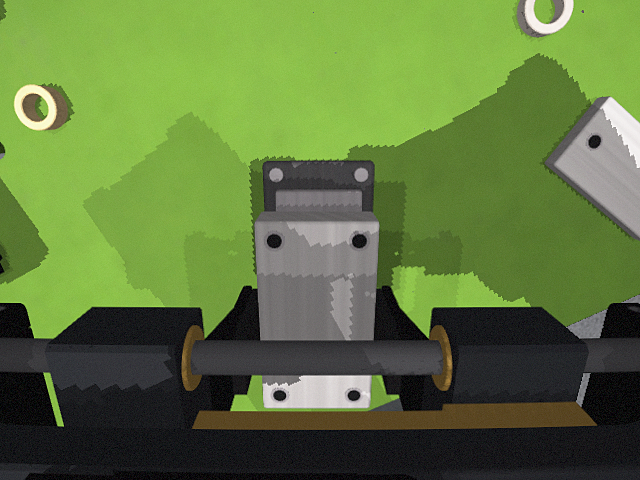

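View pics/s4.png

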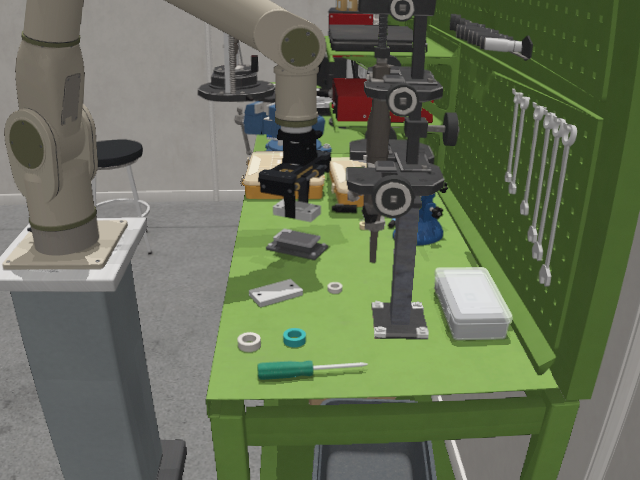

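The held plate lies parallel to the riser, whose foot corners show at (264,162) and (374,162). Checking the alignment numerically.

```bash
python3 - <<'E'
from m import *
w=get_image('wrist');st()
s=monitor.get_state();R=Ro.from_rotvec(s['eef_rot']).as_matrix();p=np.array(s['ee_pos'])
def on(px,z): return np.asarray(onz(w,px,z),float)
loc=lambda X:(R.T@(X-p)*1000).round(1)
ztop=float(p[2])+.0163
H=np.array([on(q,ztop) for q in [(274.5,241),(359,241),(280,396),(353.5,395)]]);print('holes tool',[loc(h) for h in H],'mean',loc(H.mean(0)), 'world',H.mean(0)*1000)
for q,z in [((264,161.5),.008),((374.5,161.5),.008),((276,190.5),.03),((362,190.5),.03),((276,174.5),.011),((361.5,174.5),.011)]:
    X=on(q,z);print(q,(X*1000).round(1),loc(X))
for c in np.array([[1,1],[1,-1]]):
    a=np.radians(-27.2);u=np.array([np.cos(a),np.sin(a)]);v=np.array([-u[1],u[0]])
    X=np.array([*(np.array([.5213,-.0282])+c[0]*.045*u+c[1]*.025*v),.03]); print('pred pad corner',proj(w,[X]),loc(X))
E
```

```text
t 7.65 pos [521.3 -27.7  84.9] jaw yaw -117.17 down err 0.05 F [-0.2  0.2 -4.3] w 49.589999999999996 q [ 0.44  0.28 -0.53  1.87  0.16  1.04 -2.21]
holes tool [array([-16.3, -16.2, -36.5]), array([-16.3,  17.5, -36.5]), array([-16.3, -16.2,  37.8]), array([-16.3,  17.5,  37.2])] mean [-16.3   0.7   0.5] world [520.52749187 -28.00683365 101.23313232]
(264, 161.5) [588.5 -26.6   8. ] [ 77.  -31.7 -59.3]
(374.5, 161.5) [557.5 -87.    8. ] [ 77.   36.3 -59.2]
(276, 190.5) [571.6 -28.2  30. ] [ 55.  -22.5 -45. ]
(362, 190.5) [549.2 -71.8  30. ] [ 55.   26.5 -44.9]
(276, 174.5) [578.3 -29.7  11. ] [ 74.  -24.2 -51.7]
(361.5, 174.5) [554.4 -76.3  11. ] [ 74.   28.2 -51.6]
pred pad corner [[272.46783598 190.0065192 ]] [ 55.  -24.5 -45.2]
pred pad corner [[360.16899237 190.00875444]] [ 55.   25.5 -45.2]
```

```bash
python3 -m creep '[[4,0.5,0.12,0,0,0,0],[4,1.5,0.12,0,0,0,0],[4,2.5,0.12,0,0,0,0],[4,3.5,0.12,0,0,0,0],[4,4.2,0.12,0,0,0,0],[4,4.6,0.12,0,0,0,0],[4,4.8,0.12,0,0,0,0],[4,4.9,0.12,0,0,0,0],[4,4.9,0.12,0,0,0,0],[4,4.9,0.12,0,0,0,0]]'; python3 -m creep '[[4,0.05,0,0,0,0,0],[4,0.1,0,0,0,0,0],[4,0.1,0,0,0,0,0]]'
python3 - <<'E'
from m import *
st();save('side','s5.png');save('wrist','w5.png')
a=cv2.imread('pics/s5.png')[180:270,230:350];cv2.imwrite('pics/s5c.png',cv2.resize(a,None,fx=6,fy=6,interpolation=cv2.INTER_CUBIC))
E
```

```text
clock: 8.65
ee_pos: [0.521, -0.0288, 0.0363]
eef_rot: [-1.959, 0.474, 1.956]
wrist_force: [-0.9, -0.5, -4.9]
width: 0.567
clock: 8.95
ee_pos: [0.521, -0.0288, 0.0353]
eef_rot: [-1.959, 0.474, 1.956]
wrist_force: [0.6, 0.5, -4.8]
width: 0.575
t 8.95 pos [521.  -28.8  35.3] jaw yaw -117.17 down err 0.09 F [ 0.6  0.5 -4.8] w 50.025 q [ 0.42  0.35 -0.52  1.91  0.21  0.94 -2.24]
```

View pics/s5c.png

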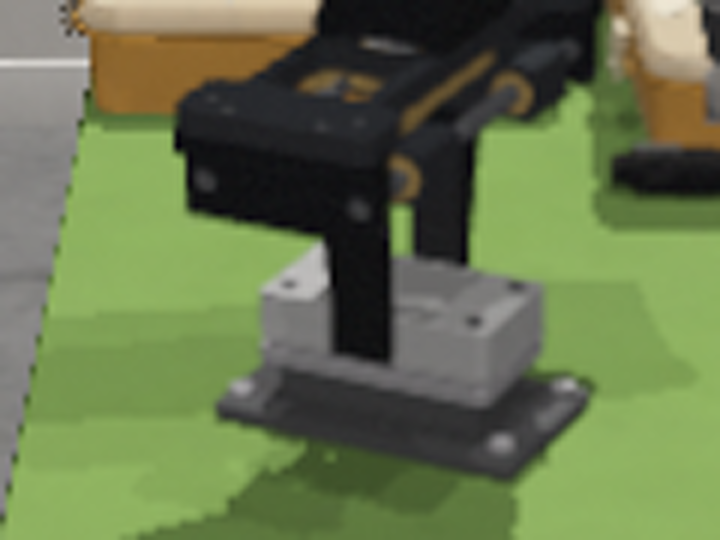

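View pics/w5.png

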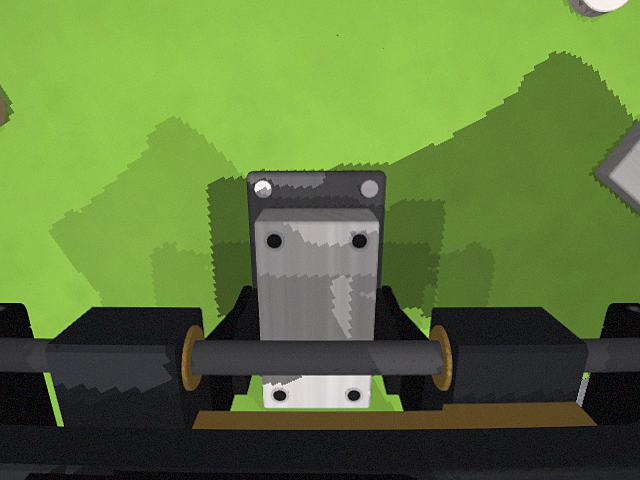

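The plate is about 1.5 mm above the pad and aligned with it. Lowering to contact.

```bash
python3 -m creep '[[4,0.05,0,0,0,0,0],[4,0.1,0,0,0,0,0],[4,0.1,0,0,0,0,0]]';python3 -m creep '[[4,0.05,0,0,0,0,0],[4,0.05,0,0,0,0,0]]'
```

```text
clock: 9.35
ee_pos: [0.521, -0.0288, 0.0342]
eef_rot: [-1.959, 0.474, 1.956]
wrist_force: [-0.1, 0.2, -4.6]
width: 0.572
clock: 9.55
ee_pos: [0.521, -0.0288, 0.0341]
eef_rot: [-1.959, 0.474, 1.956]
wrist_force: [-3.5, -0.2, 4.6]
width: 0.572
```

Contact: Fz rose by about 9 N. Releasing and retreating upward.

```bash
python3 -m creep '[[5.2,0,0,0,0,0,0],[5.6,0,0,0,0,0,0],[6.2,0,0,0,0,0,0],[6.8,0,0,0,0,0,0],[6.8,0,0,0,0,0,0],[6.8,0,0,0,0,0,0],[6.8,-1,0,0,0,0,0],[6.8,-3,0,0,0,0,0],[6.8,-6,0,0,0,0,0],[6.8,-9,0,0,0,0,0],[6.8,-12,0,0,0,0,0],[6.8,-13,0,0,0,0,0],[6.8,-13,0,0,0,0,0]]'
python3 - <<'E'
from m import *
st();save('side','s6.png');w=save('wrist','w6.png')
plan([.4803,-.2265,.16],-61.8);plan([.4803,-.2265,.004],-61.8)
E
```

```text
clock: 10.85
ee_pos: [0.5218, -0.0286, 0.1659]
eef_rot: [-1.962, 0.474, 1.953]
wrist_force: [0.3, -0.1, -0.6]
width: 0.782
t 10.85 pos [521.8 -28.6 165.9] jaw yaw -117.17 down err 0.26 F [ 0.3 -0.1 -0.6] w 68.034 q [ 0.46  0.19 -0.55  1.79  0.11  1.19 -2.16]
to [0.4803, -0.2265, 0.16] shift cm [ 0.35 19.42 -5.47] turn [-5.538e+01 -1.000e-02 -7.000e-02]
to [0.4803, -0.2265, 0.004] shift cm [15.95 19.41 -5.46] turn [-5.538e+01 -1.000e-02 -7.000e-02]
```

View pics/w6.png

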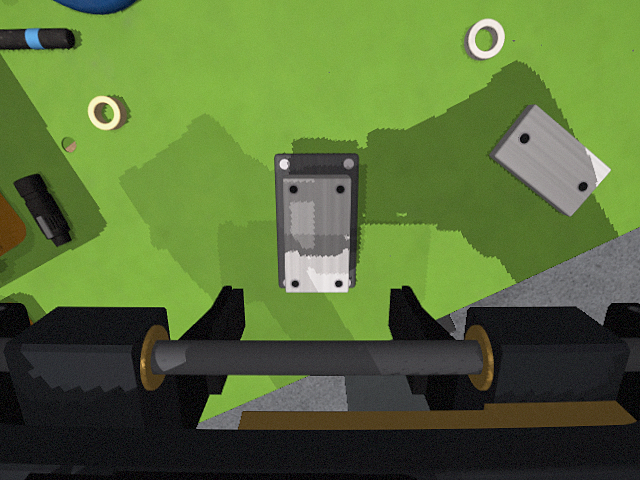

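The thick plate now sits on the riser, centred on the dark foot: holes at (294,189), (340,189), (295,283) and (338,283), foot top edge at row 154. Checking the offset.

```bash
cat > chk.py <<'E'
from m import *
def line(w,s,R,p): pass
E
python3 - <<'E'
from m import *
w=get_image('wrist');st()
a=w['color'][145:300,265:370][:,:,::-1];cv2.imwrite('pics/w6c.png',cv2.resize(a,None,fx=3.8,fy=3.8,interpolation=cv2.INTER_CUBIC))
s=monitor.get_state();R=Ro.from_rotvec(s['eef_rot']).as_matrix();p=np.array(s['ee_pos'])
loc=lambda X:(R.T@(X-p)*1000).round(1)
on=lambda q,z:np.asarray(onz(w,q,z),float)
H=np.array([on(q,.05) for q in [(293.8,189),(340.2,189),(295,283.5),(338.5,283.5)]]);print([loc(h) for h in H],'mean',loc(H.mean(0)),(H.mean(0)*1000).round(1))
for q in [(275,154),(358.5,154),(277,287),(356.5,287)]: print(loc(on(q,.008)))
for q in [(284.5,164),(349,164)]: print('bolt',loc(on(q,.011)))
E
```

```text
t 11.0 pos [520.1 -28.7 162.9] jaw yaw -117.17 down err 0.07 F [ 0.2 -0.5 -0.4] w 68.208 q [ 0.46  0.19 -0.55  1.79  0.11  1.19 -2.16]
[array([112.8, -15.8, -36.8]), array([112.9,  17.8, -36.8]), array([112.9, -16.2,  37.1]), array([112.9,  17.7,  37.1])] mean [112.9   0.9   0.2] [519.5 -29.5  50. ]
[154.8 -33.1 -58.6]
[154.9  34.8 -58.6]
[154.9 -35.   58.5]
[154.9  36.6  58.6]
bolt [151.8 -25.3 -50.9]
bolt [151.9  27.  -50.8]
```

View pics/w6c.png

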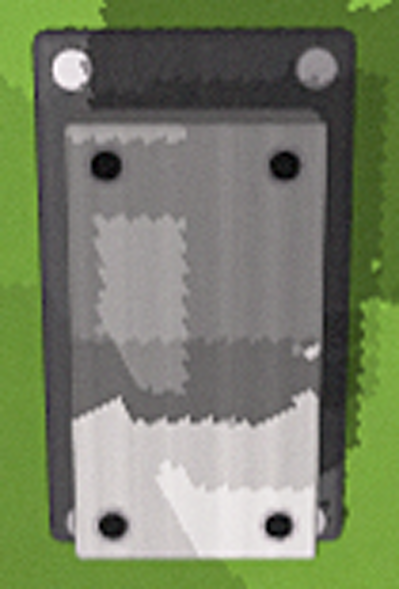

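Plate and foot centres agree within 0.5 mm. Next, the thin plate.

```bash
python3 -m creep '[[6.8,0,2,-0.5,-6,0,0],[6.8,0,4.5,-1.2,-12,0,0],[6.8,0,7,-2,-18,0,0],[6.8,0,9.5,-2.7,-24,0,0],[6.8,0,12,-3.4,-30,0,0],[6.8,0,14.5,-4,-36,0,0],[6.8,0,16.5,-4.6,-42,0,0],[6.8,0,18,-5,-48,0,0],[6.8,0,19,-5.3,-53,0,0],[6.8,0,19.4,-5.5,-55.4,0,0],[6.8,0,19.4,-5.5,-55.4,0,0],[6.8,0,19.4,-5.5,-55.4,0,0]]'
python3 - <<'E'
from m import *
st();w=save('wrist','w7.png');save('side','s7.png')
plan([.4803,-.2265,.004],-61.8)
E
```

```text
clock: 12.2
ee_pos: [0.48, -0.2259, 0.1621]
eef_rot: [1.945, 0.489, -1.949]
wrist_force: [0.2, -0.2, -0.2]
width: 0.783
t 12.2 pos [ 480.  -225.9  162.1] jaw yaw -61.85 down err 0.13 F [ 0.2 -0.2 -0.2] w 68.12100000000001 q [ 0.79  0.21 -0.49  1.77  0.1   1.19 -0.81]
to [0.4803, -0.2265, 0.004] shift cm [1.586e+01 7.000e-02 1.000e-02] turn [0.   0.09 0.03]
```

View pics/w7.png

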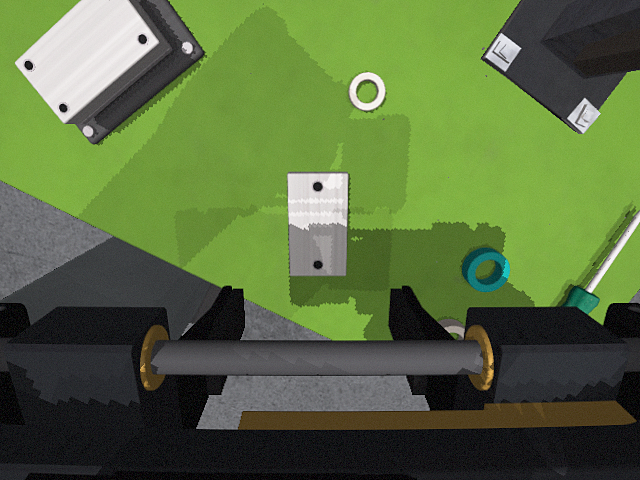

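View pics/s7.png

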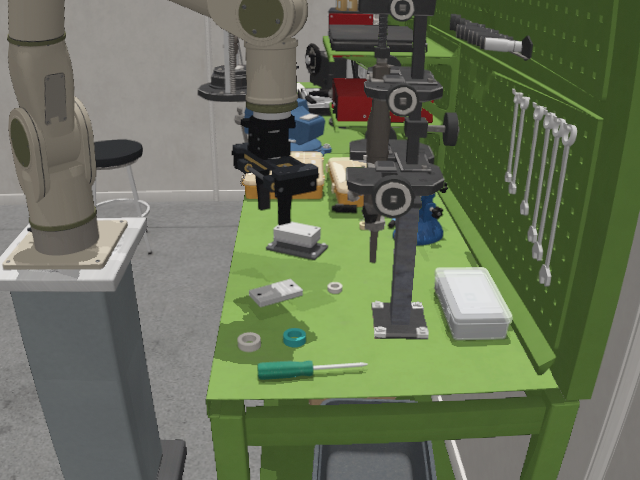

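The thin plate is lined up with the jaws, holes at (317,186) and (318,264). The thick plate sits squarely on the riser in the side view.

```bash
cat > chk.py <<'E'
from m import *
def locs(w,pts):
    s=monitor.get_state();R=Ro.from_rotvec(s['eef_rot']).as_matrix();p=np.array(s['ee_pos'])
    out=[]
    for u,v,z in pts:
        X=np.asarray(onz(w,(u,v),z),float); out.append(R.T@(X-p)*1000); print((X*1000).round(1),'tool',out[-1].round(1))
    return np.array(out)
E
python3 - <<'E'
from chk import *
w=get_image('wrist');st()
o=locs(w,[(317.6,186.5,.012),(318,264.5,.012),(288.3,173,.012),(348.2,173,.012),(346.5,275.5,.012),(289.5,275.5,.012)]);print(o[:2].mean(0),o[2:].mean(0))
plan([.4803,-.2265,.0035],-61.8)
E
```

```text
t 12.35 pos [ 480.4 -225.9  162.8] jaw yaw -61.78 down err 0.08 F [-0.  -0.   0.4] w 68.295 q [ 0.79  0.21 -0.49  1.77  0.1   1.19 -0.81]
[ 508.9 -211.3   12. ] tool [150.7   0.6 -32.2]
[ 449.1 -243.8   12. ] tool [150.8   1.   35.9]
[ 507.4 -185.2   12. ] tool [150.7 -23.1 -43.2]
[ 530.3 -228.    12. ] tool [150.7  25.4 -43.1]
[ 451.8 -270.7   12. ] tool [150.8  26.   46.2]
[ 428.2 -226.6   12. ] tool [150.8 -24.1  46.2]
[150.77083185   0.80274246   1.85740253] [150.77036468   1.0680283    1.52202158]
to [0.4803, -0.2265, 0.0035] shift cm [15.93  0.05  0.02] turn [0.02 0.08 0.  ]
```

```bash
python3 -m creep '[[6.8,3,0,0.1,0,0,0],[6.8,6,0,0.1,0,0,0],[6.8,9,0,0.1,0,0,0],[6.8,12,0,0.1,0,0,0],[6.8,14,0,0.1,0,0,0],[6.8,15,0,0.1,0,0,0],[6.8,15.6,0,0.1,0,0,0],[6.8,15.8,0,0.1,0,0,0],[6.8,15.8,0,0.1,0,0,0],[6.8,15.8,0,0.1,0,0,0]]'
```

```text
clock: 13.35
ee_pos: [0.48, -0.2266, 0.0056]
eef_rot: [1.945, 0.488, -1.946]
wrist_force: [-0.5, 0.8, 1.1]
width: 0.779
```

```bash
python3 -m creep '[[6.0,0.2,0,0,0,0,0],[4.0,0.25,0,0,0,0,0],[4.0,0.25,0,0,0,0,0],[4.0,0.25,0,0,0,0,0],[4.0,0.25,0,0,0,0,0],[4.0,0.25,0,0,0,0,0],[4.0,0.25,0,0,0,0,0],[4.0,0.25,0,0,0,0,0],[4.0,-0.2,0,0,0,0,0],[4.0,-1,0,0,0,0,0],[4.0,-2.5,0,0,0,0,0],[4.0,-5,0,0,0,0,0],[4.0,-7.5,0,0,0,0,0],[4.0,-9.5,0,0,0,0,0],[4.0,-10,0,0,0,0,0],[4.0,-10,0,0,0,0,0]]' 40
python3 - <<'E'
from chk import *
w=save('wrist','w8.png');st()
plan([.5208,-.0287,.12],-117.2)
E
```

```text
clock: 14.95
ee_pos: [0.4804, -0.2267, 0.1067]
eef_rot: [1.946, 0.486, -1.944]
wrist_force: [-0.1, -0.2, -3.1]
width: 0.568
t 15.0 pos [ 479.8 -226.5  105.6] jaw yaw -61.79 down err 0.09 F [-0.6 -0.8 -2.2] w 49.50299999999999 q [ 0.78  0.26 -0.48  1.83  0.14  1.08 -0.83]
to [0.5208, -0.0287, 0.12] shift cm [ -1.47 -15.49 -12.97] turn [55.41  0.   -0.09]
```

View pics/w8.png

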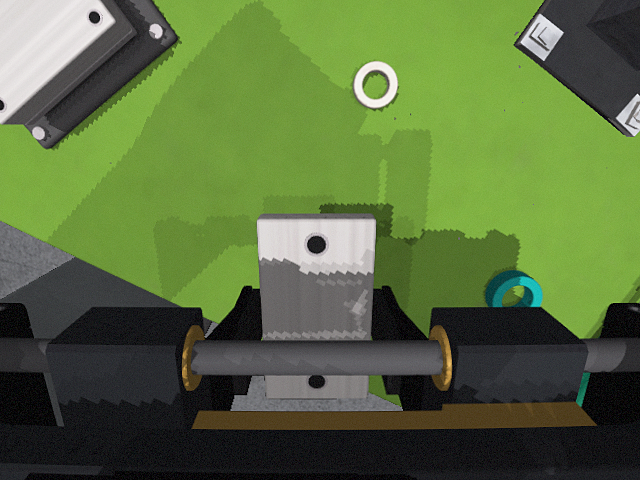

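Thin plate held, holes at (316,244) and (316,381). Carrying it over the pile.

```bash
python3 -m creep '[[4,-1.5,-0.8,-0.7,4,0,0],[4,-1.5,-2,-1.8,9,0,0],[4,-1.5,-3.5,-3,14,0,0],[4,-1.5,-5,-4.3,19,0,0],[4,-1.5,-6.5,-5.6,24,0,0],[4,-1.5,-8,-6.9,29,0,0],[4,-1.5,-9.5,-8.2,34,0,0],[4,-1.5,-11,-9.4,39,0,0],[4,-1.5,-12.5,-10.6,44,0,0],[4,-1.5,-13.8,-11.7,49,0,0],[4,-1.5,-14.8,-12.5,53,0,0],[4,-1.5,-15.5,-13,55.4,0,0],[4,-1.5,-15.5,-13,55.4,0,0],[4,-1.5,-15.5,-13,55.4,0,0]]'
python3 - <<'E'
from chk import *
w=save('wrist','w9.png');st()
plan([.5208,-.0287,.056],-117.2)
E
```

```text
clock: 16.4
ee_pos: [0.5205, -0.0287, 0.1194]
eef_rot: [-1.957, 0.474, 1.96]
wrist_force: [-0.4, -0.7, -2.2]
width: 0.568
t 16.45 pos [520.6 -29.1 119.6] jaw yaw -117.15 down err 0.12 F [ 0.3 -0.5 -2. ] w 49.50299999999999 q [ 0.42  0.23 -0.51  1.84  0.13  1.11 -2.18]
to [0.5208, -0.0287, 0.056] shift cm [ 6.36 -0.06 -0.  ] turn [ 0.05  0.02 -0.11]
```

View pics/w9.png

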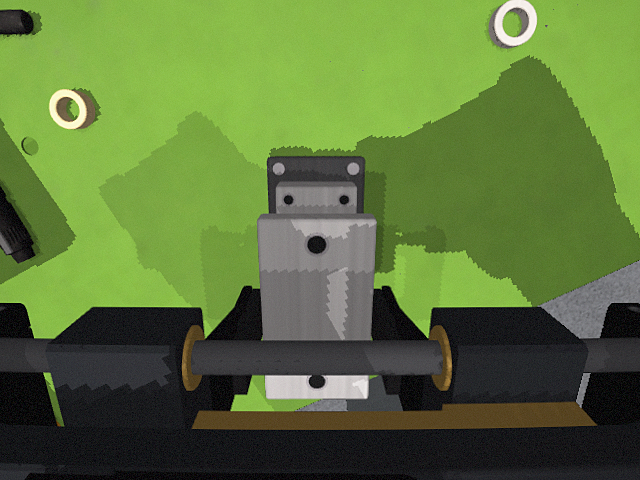

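```bash
python3 - <<'E'
from chk import *
w=get_image('wrist');st()
s=monitor.get_state(); zt=float(s['ee_pos'][2])+.0088
print('thin holes');o=locs(w,[(316.5,244,zt),(316.5,381.5,zt)]);print(o.mean(0))
print('thin far corners');locs(w,[(258.5,220,zt),(377,220,zt)])
print('thick holes, far corners');o=locs(w,[(288.5,199.5,.05),(344,199.5,.05),(276.5,182,.05),(360,182,.05)])
print('foot');locs(w,[(267.5,156.5,.008),(364.5,156.5,.008)])
plan([.5208,-.0287,.056],-117.2)
E
```

```text
t 16.5 pos [520.7 -29.3 119.8] jaw yaw -117.18 down err 0.11 F [ 0.2 -0.2 -2.9] w 49.32899999999999 q [ 0.42  0.23 -0.51  1.84  0.13  1.11 -2.18]
thin holes
[549.7 -44.9 128.6] tool [ -8.8   0.6 -32.9]
[488.8 -13.6 128.6] tool [-8.8  0.6 35.5]
[-8.79873281  0.63286916  1.26047641]
thin far corners
[569.8 -28.4 128.6] tool [ -8.8 -23.2 -43.3]
[547.5 -71.7 128.6] tool [ -8.8  25.5 -43.3]
thick holes, far corners
[561.  -31.5  50. ] tool [ 69.7 -16.5 -36.9]
[545.4 -61.8  50. ] tool [ 69.8  17.5 -36.9]
[573.7 -30.2  50. ] tool [ 69.7 -23.5 -47.6]
[550.6 -75.1  50. ] tool [ 69.8  27.  -47.6]
foot
[588.8 -26.6   8. ] tool [111.7 -33.7 -59.5]
[557.8 -87.1   8. ] tool [111.8  34.3 -59.4]
to [0.5208, -0.0287, 0.056] shift cm [ 6.38 -0.07  0.01] turn [ 0.02  0.   -0.11]
```

The thin plate sits 1.2 mm too far along tool +z, so I'll correct by −0.1 cm and lower it.

```bash
python3 -m creep '[[4,1,0,-0.05,0,0,0],[4,2,0,-0.1,0,0,0],[4,3.2,0,-0.1,0,0,0],[4,4.4,0,-0.1,0,0,0],[4,5.2,0,-0.1,0,0,0],[4,5.8,0,-0.1,0,0,0],[4,6.2,0,-0.1,0,0,0],[4,6.4,0,-0.1,0,0,0],[4,6.4,0,-0.1,0,0,0],[4,6.4,0,-0.1,0,0,0]]';python3 -m creep '[[4,0.05,0,0,0,0,0],[4,0.1,0,0,0,0,0],[4,0.1,0,0,0,0,0]]'
```

```text
clock: 17.5
ee_pos: [0.5218, -0.0298, 0.0561]
eef_rot: [-1.958, 0.475, 1.958]
wrist_force: [-0.3, 0.5, -2.8]
width: 0.571
clock: 17.8
ee_pos: [0.5218, -0.0299, 0.0552]
eef_rot: [-1.958, 0.475, 1.957]
wrist_force: [0.6, 0.4, -1.8]
width: 0.568
```

```bash
python3 -m creep '[[4,0.05,0,0,0,0,0],[4,0.1,0,0,0,0,0],[4,0.1,0,0,0,0,0]]';python3 -m creep '[[4,0.05,0,0,0,0,0],[4,0.07,0,0,0,0,0]]'
```

```text
clock: 18.1
ee_pos: [0.5218, -0.0298, 0.0541]
eef_rot: [-1.958, 0.475, 1.957]
wrist_force: [0.1, -0.1, -2.3]
width: 0.57
clock: 18.3
ee_pos: [0.5217, -0.0298, 0.0533]
eef_rot: [-1.958, 0.475, 1.958]
wrist_force: [-0.7, 1.0, -2.2]
width: 0.569
```

```bash
python3 -m creep '[[4,0.05,0,0,0,0,0],[4,0.05,0,0,0,0,0]]';python3 -m creep '[[4,0.05,0,0,0,0,0],[4,0.05,0,0,0,0,0]]'
python3 - <<'E'
from m import *
save('side','s10.png')
a=cv2.imread('pics/s10.png')[180:270,230:350];cv2.imwrite('pics/s10c.png',cv2.resize(a,None,fx=6,fy=6,interpolation=cv2.INTER_CUBIC))
E
```

```text
clock: 18.5
ee_pos: [0.5218, -0.0299, 0.0532]
eef_rot: [-1.958, 0.475, 1.958]
wrist_force: [-3.5, -0.1, 5.2]
width: 0.575
clock: 18.7
ee_pos: [0.5218, -0.0298, 0.0532]
eef_rot: [-1.958, 0.476, 1.958]
wrist_force: [-4.7, -0.9, 5.9]
width: 0.566
```

View pics/s10c.png

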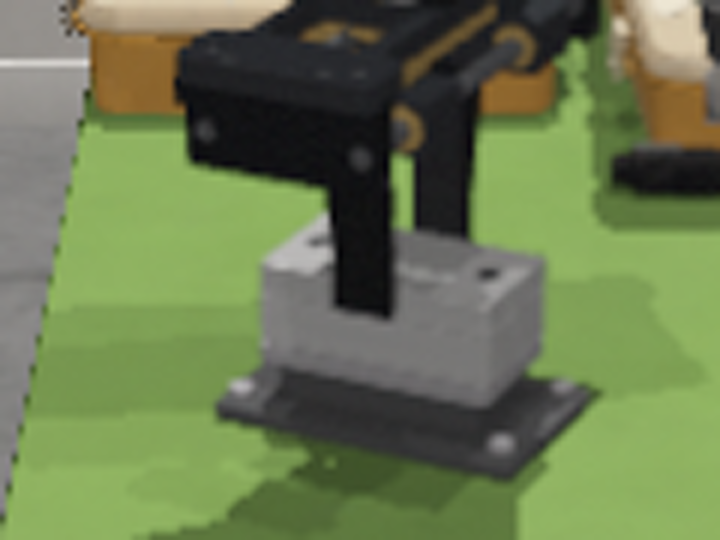

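Contact made and the edges look flush. Releasing and rising.

```bash
python3 -m creep '[[5.2,0,0,0,0,0,0],[5.6,0,0,0,0,0,0],[6.2,0,0,0,0,0,0],[6.6,0,0,0,0,0,0],[6.6,0,0,0,0,0,0],[6.6,0,0,0,0,0,0],[6.6,-1,0,0,0,0,0],[6.6,-3,0,0,0,0,0],[6.6,-6,0,0,0,0,0],[6.6,-9,0,0,0,0,0],[6.6,-11,0,0,0,0,0],[6.6,-12,0,0,0,0,0],[6.6,-12,0,0,0,0,0]]'
python3 - <<'E'
from m import *
st();w=save('wrist','w11.png');t=save('top','t11.png');save('side','s11.png')
# place for the ring next
plan([.4403,-.389,.16],-61.8)
E
```

```text
clock: 20.05
ee_pos: [0.5225, -0.0296, 0.1746]
eef_rot: [-1.96, 0.475, 1.955]
wrist_force: [0.4, 0.2, -0.5]
width: 0.762
t 20.05 pos [522.5 -29.6 174.6] jaw yaw -117.19 down err 0.19 F [ 0.4  0.2 -0.5] w 66.294 q [ 0.44  0.18 -0.52  1.77  0.1   1.21 -2.15]
to [0.4403, -0.389, 0.16] shift cm [ 1.3  35.66 -9.23] turn [-55.39   0.13  -0.12]
```

View pics/w11.png

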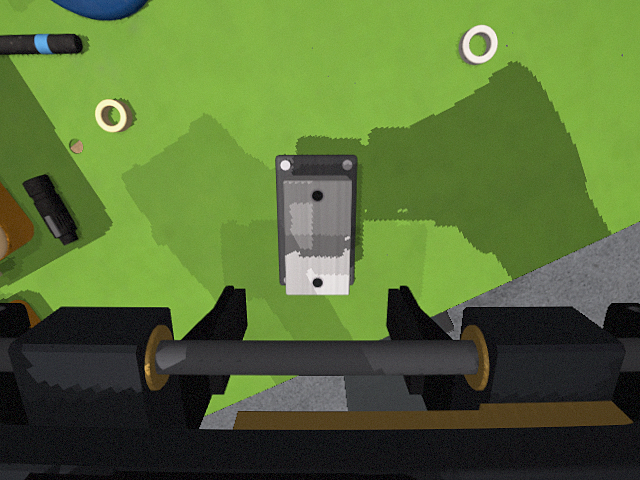

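```bash
python3 - <<'E'
from chk import *
w=get_image('wrist');st()
print('thin holes');o=locs(w,[(317.7,195.5,.062),(317.7,282.5,.062)]);print(o.mean(0))
print('thin corners');o=locs(w,[(283.5,181.5,.062),(351,181.5,.062),(349,295,.062),(286.5,295,.062)]);print(o.mean(0))
print('foot');o=locs(w,[(276.5,155.5,.008),(357,155.5,.008)]);print(o.mean(0)+[0,0,60])
print(rect(get_image('top'),(277,256),.062,lo=140))
plan([.4405,-.389,.15],-90)
a=w['color'][145:305,265:370][:,:,::-1];cv2.imwrite('pics/w11c.png',cv2.resize(a,None,fx=3.7,fy=3.7,interpolation=cv2.INTER_CUBIC))
E
```

```text
t 20.25 pos [521.1 -29.6 172. ] jaw yaw -117.18 down err 0.18 F [-0.6  0.6 -0.5] w 66.12 q [ 0.43  0.18 -0.51  1.78  0.1   1.21 -2.15]
thin holes
[548.9 -46.   62. ] tool [109.9   1.6 -32.4]
[488.8 -15.2  62. ] tool [110.    1.6  35.2]
[109.97702779   1.62823961   1.39755712]
thin corners
[568.9 -29.   62. ] tool [109.9 -22.7 -42.4]
[547.  -71.6  62. ] tool [110.   25.3 -42.4]
[468.2 -32.   62. ] tool [110.1  26.   45.8]
[490.6  11.2  62. ] tool [110.  -22.6  45.7]
[109.97697311   1.49447035   1.64665417]
foot
[585.8 -26.7   8. ] tool [163.8 -32.6 -56.5]
[555.1 -86.5   8. ] tool [164.   34.6 -56.4]
[163.90126324   0.99296322   3.54967067]
((548.0, 22.4), (58.2, 31.9), -86.0, array([547.3,  20.2]))
to [0.4405, -0.389, 0.15] shift cm [ 2.29 35.65 -9.25] turn [-27.18   0.1   -0.14]
```

View pics/w11c.png

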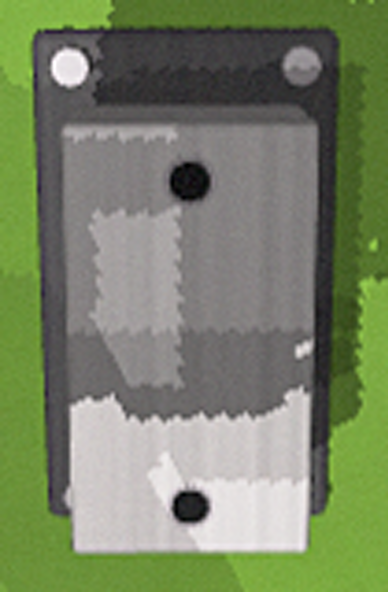

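The thin plate is flush, within about 1 mm. Moving to the big ring.

```bash
python3 -m creep '[[6,0,2,-1.5,-2,0,0],[6,0,5,-3.5,-4,0,0],[6,0.5,8.5,-5.5,-7,0,0],[6,0.5,12,-7,-10,0,0],[6,1,16,-8.5,-13,0,0],[6,1,20,-9.3,-16,0,0],[6,1.5,24,-9.8,-19,0,0],[6,1.5,28,-9.8,-22,0,0],[6,2,31.5,-9.6,-25,0,0],[6,2,34,-9.4,-27,0,0],[6,2,35.2,-9.3,-27.2,0,0],[6,2.3,35.65,-9.25,-27.2,0,0],[6,2.3,35.65,-9.25,-27.2,0,0],[6,2.3,35.65,-9.25,-27.2,0,0]]'
python3 - <<'E'
from m import *
st();w=save('wrist','w12.png');s=save('side','s12.png')
print(landmark_of('big_ring','wrist')); plan([.4405,-.389,.004],-90)
a=cv2.imread('pics/s12.png')[190:270,240:350];cv2.imwrite('pics/s12c.png',cv2.resize(a,None,fx=6,fy=6,interpolation=cv2.INTER_CUBIC))
E
```

```text
clock: 21.7
ee_pos: [0.4416, -0.3874, 0.1498]
eef_rot: [2.218, 0.001, -2.222]
wrist_force: [0.1, -0.1, 1.1]
width: 0.692
t 21.7 pos [ 441.6 -387.4  149.8] jaw yaw -89.89 down err 0.14 F [ 0.1 -0.1  1.1] w 60.20399999999999 q [ 0.92  0.32 -0.33  1.64  0.11  1.2  -1.01]
[{'point': [304.4, 135.0], 'score': 0.8}, {'point': [317.9, 228.6], 'score': 0.75}]
to [0.4405, -0.389, 0.004] shift cm [14.6   0.08  0.06] turn [ 0.11  0.12 -0.1 ]
```

View pics/w12.png

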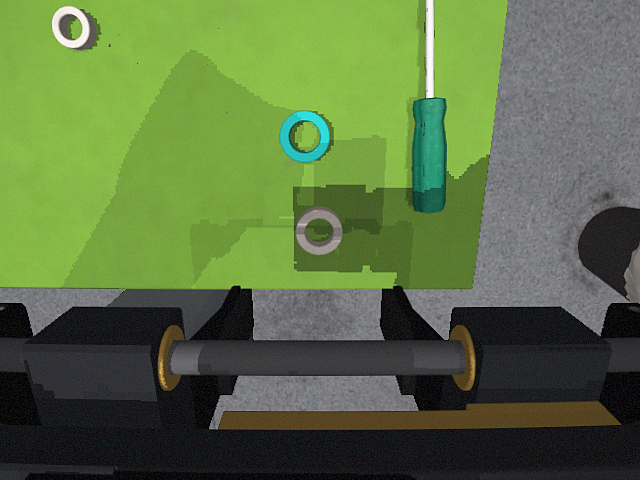

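View pics/s12c.png

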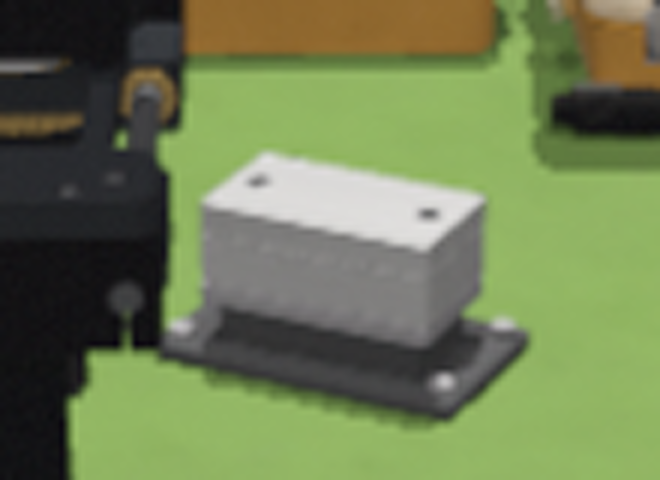

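The pile is flush in the side view. The big grey-white ring is between the jaws at (319,231), with the turquoise look-alike at (304,135). Measuring the ring from the wrist camera.

```bash
python3 - <<'E'
from chk import *
w=get_image('wrist');t=get_image('top');st()
locs(w,[(319,230.5,.014),(295,230.5,.014),(343,230.5,.014)])
print(np.asarray(tri([(w,(319,230.5)),(t,(468.9,302.3))])*1000))
print('thin top cam',rect(t,(279,254),.062))
plan([.4405,-.389,.004],-90)
E
```

```text
t 21.95 pos [ 441.1 -388.4  150.1] jaw yaw -89.92 down err 0.16 F [0.  0.7 0.2] w 60.029999999999994 q [ 0.92  0.32 -0.33  1.64  0.11  1.2  -1.01]
[ 440.  -390.5   14. ] tool [136.1   1.9   0.8]
[ 440.  -371.1   14. ] tool [136.  -17.5   0.8]
[ 440.  -409.9   14. ] tool [136.1  21.2   0.8]
[ 439.95649434 -390.19259766   11.66258409]
thin top cam ((520.7, -30.7), (107.2, 58.8), -26.3, array([521.3, -29.3]))
to [0.4405, -0.389, 0.004] shift cm [14.61  0.03  0.03] turn [ 0.08  0.12 -0.11]
```

```bash
python3 -m creep '[[6,3,0.1,0.08,0,0,0],[6,6,0.1,0.08,0,0,0],[6,9,0.1,0.08,0,0,0],[6,11.5,0.1,0.08,0,0,0],[6,13,0.1,0.08,0,0,0],[6,14,0.1,0.08,0,0,0],[6,14.4,0.1,0.08,0,0,0],[6,14.5,0.1,0.08,0,0,0],[6,14.5,0.1,0.08,0,0,0]]'
python3 - <<'E'
from m import *
st();w=save('wrist','w13.png')
E
```

```text
clock: 22.85
ee_pos: [0.4405, -0.3901, 0.0059]
eef_rot: [2.218, -0.002, -2.221]
wrist_force: [-0.2, 0.3, 0.8]
width: 0.693
t 22.85 pos [ 440.5 -390.1    5.9] jaw yaw -89.93 down err 0.17 F [-0.2  0.3  0.8] w 60.291 q [ 0.9   0.48 -0.31  1.76  0.18  0.93 -1.06]
```

View pics/w13.png

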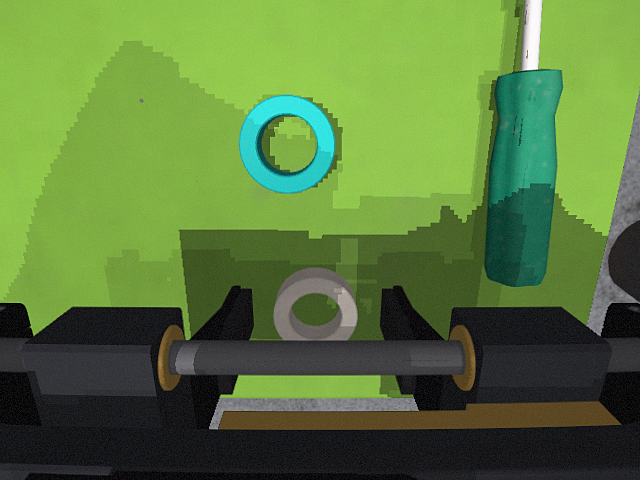

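The ring sits between the pads, at about (315,303). Gripping and lifting it.

```bash
python3 -m creep '[[5,0.15,0,0,0,0,0],[3,0.25,0,0,0,0,0],[3,0.25,0,0,0,0,0],[3,0.25,0,0,0,0,0],[3,0.25,0,0,0,0,0],[3,0.25,0,0,0,0,0],[3,0.25,0,0,0,0,0],[3,0.25,0,0,0,0,0],[3,0.25,0,0,0,0,0],[3,-0.2,0,0,0,0,0],[3,-1,0,0,0,0,0],[3,-3,0,0,0,0,0],[3,-6,0,0,0,0,0],[3,-9,0,0,0,0,0],[3,-11,0,0,0,0,0],[3,-12,0,0,0,0,0],[3,-12,0,0,0,0,0]]' 20
python3 - <<'E'
from m import *
st();w=save('wrist','w14.png');plan([.5208,-.0292,.125],-117.2)
E
```

```text
clock: 24.6
ee_pos: [0.4412, -0.3902, 0.1275]
eef_rot: [2.219, -0.004, -2.217]
wrist_force: [0.3, -0.1, -1.5]
width: 0.416
t 24.6 pos [ 441.2 -390.2  127.5] jaw yaw -89.93 down err 0.27 F [ 0.3 -0.1 -1.5] w 36.192 q [ 0.92  0.34 -0.33  1.67  0.12  1.15 -1.01]
to [0.5208, -0.0292, 0.125] shift cm [-2.000e-02 -3.605e+01 -8.060e+00] turn [ 2.727e+01 -1.000e-02 -2.000e-01]
```

View pics/w14.png

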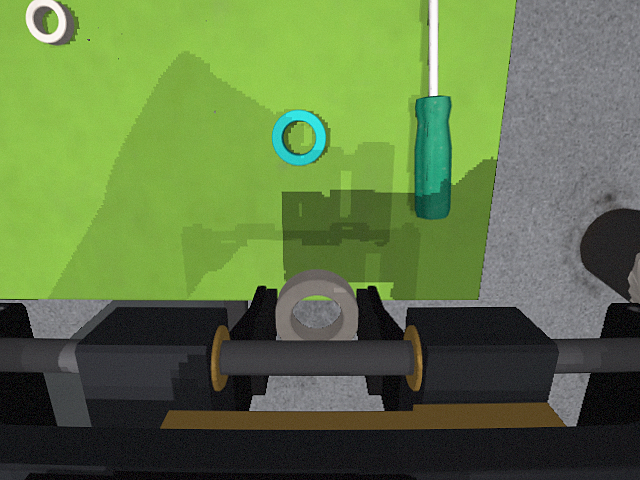

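The opening reads 36.2 mm where I expected 38, so I'll check where the ring sits between the pads and whether it is tilted.

```bash
python3 - <<'E'
from chk import *
w=get_image('wrist');st()
s=monitor.get_state();R=Ro.from_rotvec(s['eef_rot']).as_matrix();p=np.array(s['ee_pos'])
f=lambda x,y,z: proj(w,[p+R@np.array([x,y,z])/1000])[0].round(1)
print('tcp+10 up',f(-10,0,0),f(-10,0.7,0),'far rim',f(-10,0.7,-19),'near',f(-10,.7,19),'bot far',f(4,.7,-19),'L',f(-10,-18.3,0),'R',f(-10,19.7,0))
a=w['color'][250:420,240:400][:,:,::-1].copy()
z=cv2.resize(a,None,fx=4.5,fy=4.5,interpolation=cv2.INTER_CUBIC)
for h,col in ((-10.5,(0,0,255)),(3.5,(255,0,0))):
  for r in (19,):
    P=np.array([f(h,.7+r*np.cos(k),r*np.sin(k)) for k in np.linspace(0,6.28,80)])
    cv2.polylines(z,[((P-[239.5,249.5])*4.5).astype(np.int32)],True,col,1)
z=cv2.convertScaleAbs(z,alpha=1.3,beta=20)
cv2.imwrite('pics/w15.png',z[:600]); save('side','s15.png')
E
```

```text
t 24.7 pos [ 440.2 -389.5  125.2] jaw yaw -89.93 down err 0.17 F [-0.8 -0.1 -1. ] w 36.366 q [ 0.92  0.34 -0.33  1.67  0.12  1.15 -1.01]
tcp+10 up [315.1 315.3] [316.7 315.3] far rim [316.6 275.7] near [316.7 352.3] bot far [316.6 264.3] L [274.  315.3] R [359.3 315.2]
```

View pics/w15.png

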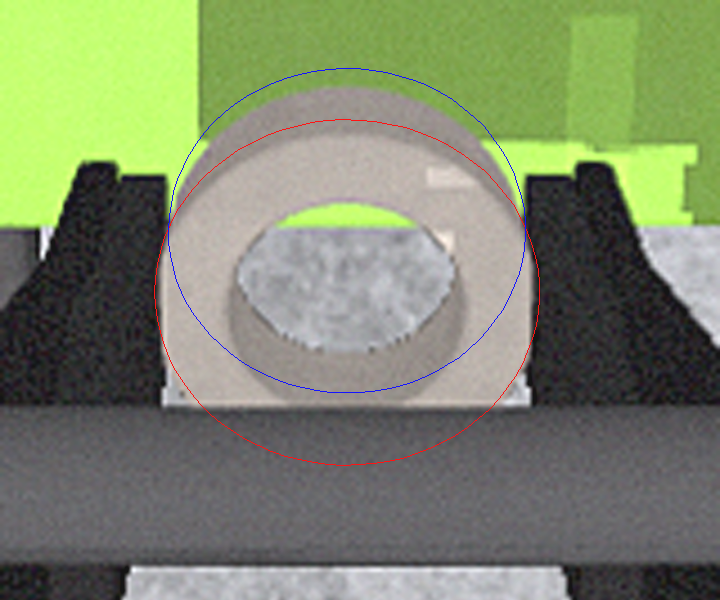

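```bash
cd pics; python3 -c "
import cv2
a=cv2.imread('s15.png')[180:380,180:340];cv2.imwrite('s15c.png',cv2.resize(a,(480,600),interpolation=cv2.INTER_CUBIC))"
```

```text
(no output)
```

View pics/s15c.png

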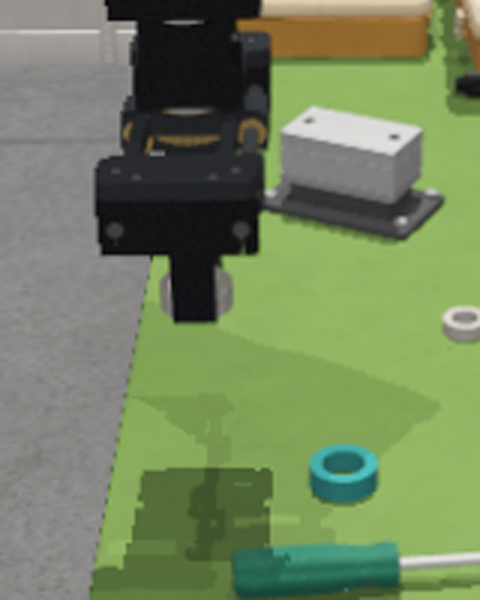

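The ring is level and within about 1 mm of the pad centre. The straight sides in the image look like pads pressing slightly into the rim. Carrying it to the pile.

```bash
python3 -m creep '[[3,0,-2,-0.1,1,0,0],[3,0,-5,-0.5,3,0,0],[3,0,-8,-1,6,0,0],[3,0,-11,-1.7,9,0,0],[3,0,-14,-2.4,11.5,0,0],[3,0,-17,-3.2,14,0,0],[3,0,-20,-4,16.5,0,0],[3,0,-23,-4.8,19,0,0],[3,0,-26,-5.6,21.5,0,0],[3,0,-29,-6.4,24,0,0],[3,0,-32,-7.2,26,0,0],[3,0,-34.3,-7.8,27.2,0,0],[3,0,-35.6,-8.1,27.2,0,0],[3,0,-36,-8.2,27.2,0,0],[3,0,-36,-8.2,27.2,0,0],[3,0,-36,-8.2,27.2,0,0]]'
python3 - <<'E'
from m import *
st();w=save('wrist','w16.png');plan([.5215,-.0297,.068],-117.2)
E
```

```text
clock: 26.35
ee_pos: [0.5212, -0.0307, 0.1236]
eef_rot: [-1.955, 0.477, 1.96]
wrist_force: [0.7, -0.1, 0.2]
width: 0.421
t 26.35 pos [521.2 -30.7 123.6] jaw yaw -117.21 down err 0.22 F [ 0.7 -0.1  0.2] w 36.626999999999995 q [ 0.44  0.23 -0.52  1.83  0.13  1.12 -2.18]
to [0.5215, -0.0297, 0.068] shift cm [ 5.57 -0.12  0.02] turn [-0.03  0.09 -0.18]
```

View pics/w16.png

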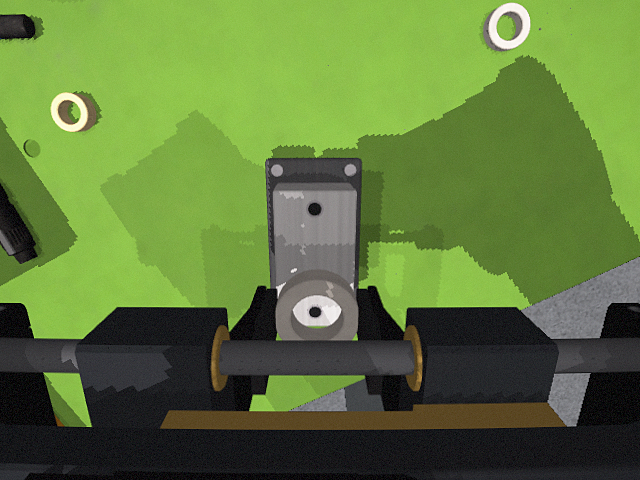

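The ring is over the pile, and the thin-plate holes show at (314.5,209) and (315,312). Measuring the offset.

```bash
python3 - <<'E'
from chk import *
w=get_image('wrist');st()
o=locs(w,[(314.7,209,.062),(315,312,.062)]);print(o.mean(0))
zt=float(monitor.get_state()['ee_pos'][2])+.0106
print('ring');locs(w,[(316.5,271+8.5,zt),(276,312,zt),(358,312,zt),(316.8,317,zt)])
plan([.5215,-.0297,.068],-117.2)
E
```

```text
t 26.45 pos [521.3 -30.6 123.8] jaw yaw -117.23 down err 0.2 F [-0.6  0.1 -1.4] w 36.192 q [ 0.44  0.23 -0.52  1.83  0.13  1.12 -2.18]
[550.4 -45.6  62. ] tool [ 61.7  -0.2 -32.8]
[489.8 -14.5  62. ] tool [61.8 -0.2 35.3]
[61.76964151 -0.18479012  1.24461395]
ring
[536.8 -39.5 134.4] tool [-10.6   0.8 -17.8]
[531.2 -16.6 134.4] tool [-10.7 -17.   -2.3]
[514.6 -48.6 134.4] tool [-10.5  19.1  -2.3]
[520.8 -31.4 134.4] tool [-10.6   1.    0.1]
to [0.5215, -0.0297, 0.068] shift cm [ 5.58 -0.11  0.02] turn [-0.03  0.09 -0.18]
```

```bash
python3 -m creep '[[3,1,-0.1,0.03,0,0,0],[3,2,-0.11,0.03,0,0,0],[3,3,-0.11,0.03,0,0,0],[3,4,-0.11,0.03,0,0,0],[3,4.8,-0.11,0.03,0,0,0],[3,5.3,-0.11,0.03,0,0,0],[3,5.5,-0.11,0.03,0,0,0],[3,5.6,-0.11,0.03,0,0,0],[3,5.6,-0.11,0.03,0,0,0],[3,5.6,-0.11,0.03,0,0,0]]';python3 -m creep '[[3,0.05,0,0,0,0,0],[3,0.1,0,0,0,0,0],[3,0.1,0,0,0,0,0]]';python3 -m creep '[[3,0.05,0,0,0,0,0],[3,0.08,0,0,0,0,0]]'
```

```text
clock: 27.45
ee_pos: [0.5217, -0.0296, 0.0681]
eef_rot: [-1.956, 0.477, 1.959]
wrist_force: [-0.7, 0.6, -1.2]
width: 0.421
clock: 27.75
ee_pos: [0.5217, -0.0296, 0.0672]
eef_rot: [-1.956, 0.477, 1.959]
wrist_force: [0.4, 0.5, -0.6]
width: 0.419
clock: 27.95
ee_pos: [0.5217, -0.0297, 0.0664]
eef_rot: [-1.956, 0.477, 1.959]
wrist_force: [-0.0, 0.4, -1.0]
width: 0.419
```

```bash
for i in 1 2; do python3 -m creep '[[3,0.05,0,0,0,0,0],[3,0.05,0,0,0,0,0]]'; done; python3 - <<'E'
from m import *
save('wrist','w17.png');save('side','s17.png')
a=cv2.imread('pics/s17.png')[180:270,230:350];cv2.imwrite('pics/s17c.png',cv2.resize(a,None,fx=6,fy=6,interpolation=cv2.INTER_CUBIC))
E
```

```text
clock: 28.15
ee_pos: [0.5216, -0.0297, 0.0657]
eef_rot: [-1.956, 0.477, 1.959]
wrist_force: [0.3, 0.5, 0.5]
width: 0.423
clock: 28.35
ee_pos: [0.5217, -0.0296, 0.0655]
eef_rot: [-1.956, 0.477, 1.959]
wrist_force: [-1.7, -0.7, 3.2]
width: 0.419
```

View pics/s17c.png

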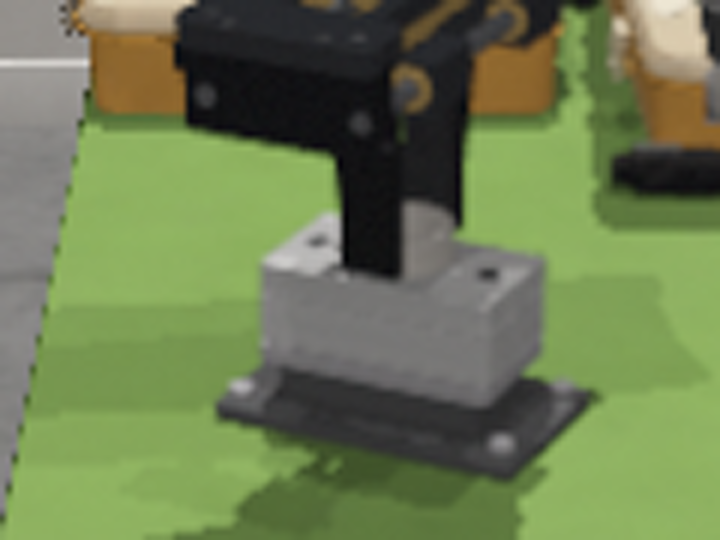

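The ring has touched down (Fz +3 to 4 N). Releasing and rising clear.

```bash
python3 -m creep '[[3.9,0,0,0,0,0,0],[4.3,0,0,0,0,0,0],[5,0,0,0,0,0,0],[5.8,0,0,0,0,0,0],[6,0,0,0,0,0,0],[6,0,0,0,0,0,0],[6,-1,0,0,0,0,0],[6,-3,0,0,0,0,0],[6,-6,0,0,0,0,0],[6,-9,0,0,0,0,0],[6,-12,0,0,0,0,0],[6,-14,0,0,0,0,0],[6,-14,0,0,0,0,0],[6,-14,0,0,0,0,0]]'
python3 - <<'E'
from chk import *
w=save('wrist','w18.png');s=save('side','s18.png')
a=s['color'][185:265,240:350][:,:,::-1];b=w['color'][140:310,220:420][:,:,::-1]
cv2.imwrite('pics/c18.png',np.hstack([cv2.resize(a,(400,291),interpolation=cv2.INTER_CUBIC),cv2.resize(b,(342,291),interpolation=cv2.INTER_CUBIC)]))
st()
E
```

```text
clock: 29.85
ee_pos: [0.522, -0.0294, 0.2059]
eef_rot: [-1.957, 0.477, 1.958]
wrist_force: [-0.3, -0.1, -0.3]
width: 0.69
t 29.95 pos [521.4 -29.4 204.7] jaw yaw -117.23 down err 0.23 F [-0.3  0.2 -0.8] w 59.682 q [ 0.45  0.16 -0.53  1.73  0.09  1.28 -2.14]
```

View pics/c18.png

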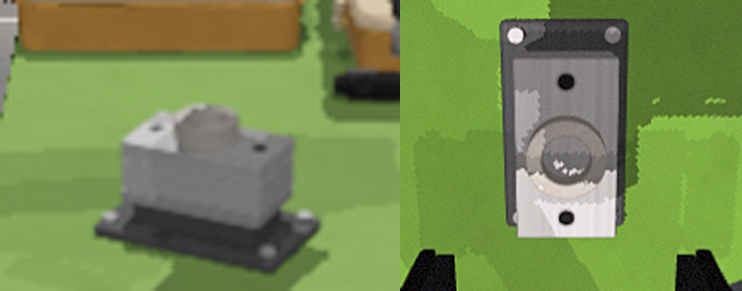

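View pics/w18.png

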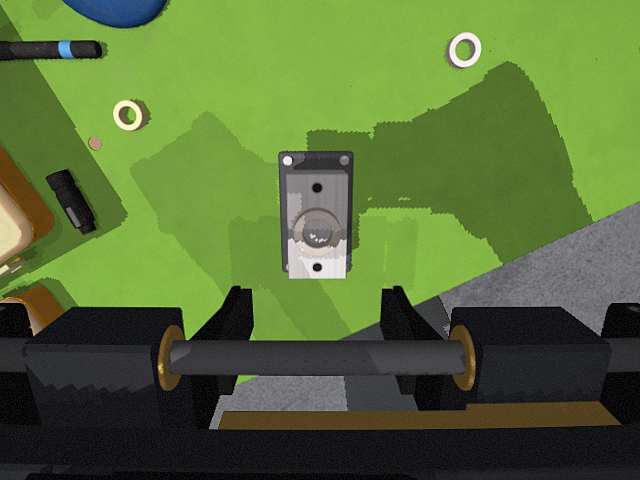

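```bash
python3 - <<'E'
from chk import *
w=get_image('wrist')
a=w['color'][150:285,270:362][:,:,::-1].copy();z=cv2.resize(a,None,fx=4.4,fy=4.4,interpolation=cv2.INTER_CUBIC)
print('thin');o=locs(w,[(317.2,187.7,.062),(317.3,267.5,.062)]);m=o.mean(0)
s=monitor.get_state();R=Ro.from_rotvec(s['eef_rot']).as_matrix();p=np.array(s['ee_pos'])
f=lambda q:proj(w,[p+R@np.array(q)/1000])[0]
for h,col in ((.076,(0,0,255)),(.062,(255,0,0))):
    x=(p[2]-h)*1000
    P=np.array([f([x,m[1]+19*np.cos(k),m[2]+19*np.sin(k)]) for k in np.linspace(0,6.28,90)])
    cv2.polylines(z,[((P-[269.5,149.5])*4.4).astype(np.int32)],True,col,1)
z=cv2.convertScaleAbs(z,alpha=1.3)
cv2.imwrite('pics/w19.png',z)
E
```

```text
thin
[549.4 -45.8  62. ] tool [142.4   1.3 -32.8]
[488.8 -14.7  62. ] tool [142.6   1.4  35.3]
```

View pics/w19.png

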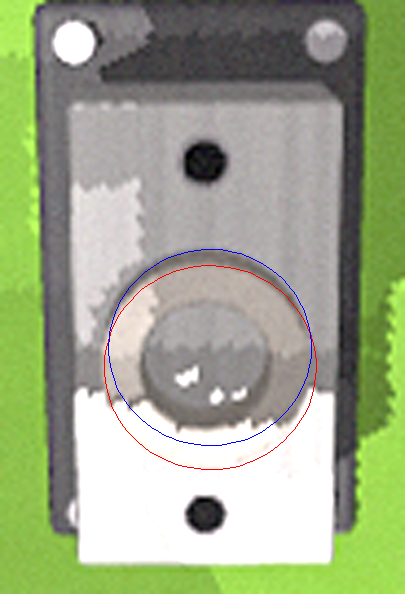

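The ring fits the predicted circle centred on the thin plate within about 1 mm, and the gripper is well clear. Handing in.

```bash
python3 -c "
from station import order
print(order.finish_job())"
```

```text
the job is handed in; nothing more can be done
None
```

I built the pile on the riser: the thick plate, then the thin plate, then the largest ring in the middle. Each piece was lowered until the wrist force showed contact, and only then released. I handed the job in at about 30 s of the 72 s, with the gripper clear above the pile; no verdict is reported.

**Last checks:**
- **Thick plate:** the wrist camera put it within about 0.5 mm of the riser's foot, and square to it.
- **Thin plate:** it measured within about 1 mm of the riser and looked flush in the side view.
- **Ring:** it lies flat, within about 1 mm of the thin plate's centre by the wrist-camera overlay.
- **Small rings and look-alike:** I never went near the small rings or touched the turquoise look-alike. The small rings were in their usual places in the last picture.

**What disagreed:**
- **Ring width:** the gripper read about 36.4 mm on the 38 mm ring. In the picture it looked level and centred between the pads. I put the difference down to the pads pressing slightly into the rim.
- **Cameras:** the side view sat about 1 px (roughly 2 mm) high compared with the top view. The wrist camera read about 0.8 mm off sideways, and I allowed for that.
- **Failed checks:** a script error made me skip one measurement of the held thick plate, and I took it later over the riser. One top-camera check of the thin plate gave nothing usable because the arm was in the way.

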